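# Hang the scraper on the free hook of the tool carousel

### The job

First turn the tool carousel by its crank knob until its one empty hook stands over the pointer tongue of the foot. Then draw the scraper out of its storage tunnel by the ring, let go of it lying flat on the table clear of the tunnel, take it again by its wooden handle and hang it by the ring on that empty hook, leaving it hanging there with the hook still over the pointer. Do not shift or knock over the two ink bottles and the turps bottle.

Things in the scene. Friction and masses are not known exactly. Their poses are not given: they have to be found in the camera images.
- carousel: Foot of the tool carousel, fixed to the table: round wooden foot of 170 mm diameter with a flat wooden pointer tongue (8 mm high) along its +x axis, reaching 155 mm from the middle. Origin: on the table, on the vertical axis of the carousel. It stands at various places and headings.
- mark (a point): Point on top of the pointer tongue, 110 mm from the carousel axis along the foot's +x: the empty hook must be brought straight above it.
- rotor (a joint): Turning angle of the carousel head about the vertical axis (rad, counter-clockwise from above positive). At 0 (or any whole turn) the empty hook is over the pointer tongue. Turns freely both ways for two turns, with light friction (0.09 N m), and stays where it is left.
- empty_hook (a point): Crook of the one empty hook, on its wire's centreline (6 mm wire), 106 mm from the carousel axis, 215 mm above the table. Frame of the head: x points radially outward along this hook, z up. The wire slopes down to the crook from 24 mm higher at 60 mm from the axis; from the crook the upright tip rises. The hooks at 90, 180 and 270 degrees carry fixed hung tools, down to 25 mm above the table.
- crank_grip (a point): Middle of the crank knob: black upright cylinder, 22 mm diameter, 40 mm high, on the wooden top disc (radius 60 mm, top 260 mm above the table), 45 mm from the carousel axis, opposite the empty hook. Its middle is 283 mm above the table. It spins freely about its own axis, so it can be held while it is led round the carousel axis.
- rack: Storage tunnel of plywood, fixed to the table, 150 mm long (along its x), 70 mm wide, 45 mm high, 58 mm wide and 39 mm high inside, closed at the back, open at its +x end. Origin: under its centre, on the table. A green cutting mat, 2.8 mm thick, covers the table further left and back.
- mouth (a point): Middle of the tunnel's open end, 75 mm from the tunnel's centre along its x axis.
- scraper_grip (a point): Centre of the scraper's wooden handle (92 x 24 x 18 mm), half-way up. It lies flat; +x points to its ring. About 0.12 kg. Along x from here: handle -46 to +46 mm, ferrule to 55, ring 53 to 95, blade (42 mm wide, 3 mm thick) -54 to -96. At the start handle and blade are inside the tunnel; only the ring sticks out.
- scraper_eye (a point): Centre of the scraper's ring, 74 mm from the handle centre along the scraper's +x. Ring of 7 mm steel wire, outer diameter 41 mm, hole 27 mm, in the plane of the flat scraper (z is across the ring). Lying on the table the ring's middle is 9 mm above it.
- ink_a_mid (a point): Middle of a round ink bottle, 43 mm diameter, 60 mm high, loose. Bystander.
- ink_b_mid (a point): Middle of a square ink bottle, 44 x 44 mm, 57 mm high, loose. Bystander.
- turps_mid (a point): Middle of a tall turps bottle, 64 x 64 mm, 175 mm high, loose. Bystander.
- hook_tip (a point): Ball (8.4 mm) on top of the empty hook's tip, 25 mm above the crook and 6 mm further out. Two wire guards stand 31 mm to either side of the hook (56 mm free between them): they slope like its wire from a cross wire at 60 mm from the axis down to crook height at 122 mm, and their outer ends, at 126 mm, rise 23 mm above the crook.

How it is judged:
By the outcome, as a careful person would: the job done as asked, in the order asked, and still so for the second after the job is handed in, with the robot touching nothing.
It also fails if it takes over 72 s, if anything falls off the work surface, if the arm or the gripper's body presses on something with over 40 N, if the wrist force passes 120 N, or if a joint passes its speed limit or range.

### The arm

A 7-joint arm with a two-finger parallel gripper is mounted at the origin on a cart in front of the work surface, level with it; the furniture and walls round the work are solid. World frame = base frame: x ahead of the robot, y to its left, z up, the work surface at z = 0. Lengths are in m, angles in rad, forces in N, time in s.
With the tool pointing down it reaches from about 0.425 to 0.875 m from the base axis. Payload 4.7 kg.
Tool frame: the origin (TCP) lies midway between the tips of the shut fingers; the grasp point (between the pads) lies 19 mm behind it; y points along the fingers, z is the direction in which the jaws open and shut, and the axes are right-handed (so a half turn about y gives the same grasp; the last joint's range is limited). The gripper opens to 87 mm and grips with 3 to 60 N. Pads are 19 mm wide; open, the fingers measure 117 mm over their backs; the gripper's body (75 mm by 190 mm) begins 51 mm behind the grasp point.
Start: joints at [-1.09, 0.321, -0.07, 1.45, 0.023, 1.371, -0.057], TCP at [0.293, 0.58, 0.223] pointing down, gripper open.
Joint ranges: [-2.86, 2.86], [-0.3, 2.09], [-1.38, 1.24], [0.06, 2.45], [-1.56, 4.7], [0.09, 2.05], [-2.69, 2.69]. Speed limits (rad/s): [2.57, 2.57, 3.14, 3.14, 3.14, 3.14, 3.14].

### API

Orientations are given as a unit quaternion [w, x, y, z].
In Python, from cell import robot, cams, job_done gives the robot as it stands.
- The arm moves only by the tool step_arm, never from a script. Its argument "motion" is a list of rows, each a list of 3 entries, a list of its own where there are three numbers: the shift along the tool's x, y, z in cm, then the turn, a rotation vector about the tool's x, y, z in rad, then the finger opening in cm, from 0 to 8.7. In form: [[[tx, ty, tz], [ax, ay, az], gripper], ...]. A call has 1 to 20 rows; each row shifts and turns the pose as measured when the row begins, along the tool's axes as they then stand; what a row does not reach is not made up. A row lasts 1/10 s, in which the tool goes at most 50 mm and 8.59 degrees, less where a joint would pass 70% of its speed; a pose out of reach is approached as far as the arm can. A call is refused whole if a number of a shift passes 5 or a number of a turn 0.15, either way. A call with a gripper value outside its range is refused whole. The fingers move at their own pace and stop on an object; "squeeze" is the grip in N (left out, the last holds). Time passes only in rows, so rows that do not move let the fingers close. It gives the time, the measured TCP pose, the force and the opening at its end, in the units of the state.
- robot.observe(): the state, without advancing time (a new reading comes with each control period).
- cams.snapshot(name): name is "scene" or "top"; returns the picture (400x640x3 uint8, red, green, blue); there is no depth.
- cams.get_calibration(name): a dict with "intrinsics" (3x3 intrinsics, pixels), "dist_coeffs" ([k1, k2, p1, p2, k3] as OpenCV has them; the pictures are not rectified), "extrinsics" (4x4, takes a point from camera to world coordinates). Camera axes: x right, y up, looking along -z (the intrinsics and any distortion apply to the point x, -y, -z); pixel columns grow to the right and rows downward; lengths in m; the calibration is good to about 2 mm. A picture is of the moment at which its call begins. get_calibration takes no time and is no camera call.
- job_done(): hands the job in, once; it reports no verdict.
The state is a dict: "time": time; "joint_pos": joint angles; "joint_velocities": joint speeds; "joint_torque": joint torques, N m; "ee_pos": TCP position; "tcp_rot": TCP orientation; "contact_force": force on the tool from outside, world axes, zero at the start; "torque": the same for the moment, N m; "finger_gap": finger opening in m.
Only numpy, scipy, OpenCV 4.12 (cv2) and the standard library are available. Lean on these libraries where they do the work, as an engineer would, in place of code of your own. Each camera call takes 0.05 s, during which the arm holds its last target.

## Working session

There is one attempt and no reset: what is moved stays moved. The work goes in short steps, Python scripts to look and compute and a tool call to move; the robot and the scene stay as the last step left them, time stands still between calls to the robot, and variables do not carry over. Pictures are saved under pics/ and viewed, and the job is handed in when it is done.

Besides the shell and the picture viewer there is one more tool, called after "Call:" by a JSON object that holds its "api" and its "payload", one argument or row to a line. step_arm: Moves the arm, as the interface text tells. Its arguments: {"type":"object","properties":{"motion":{"type":"array","items":{"type":"array"}},"squeeze":{"type":"number"}},"required":["motion"]}

```bash
mkdir -p pics; ls; python3 - <<'E'
from cell import robot,cams
import cv2,numpy as np
for n in("scene","top"):
    im=cams.snapshot(n); cv2.imwrite(f"pics/{n}0.png",im[:,:,::-1])
    c=cams.get_calibration(n); print(n,{k:np.round(v,4).tolist() for k,v in c.items()})
s=robot.observe(); print({k:np.round(v,4).tolist() for k,v in s.items()})
E
```

```text
pics
scene {'intrinsics': [[426.8872, 0.0, 323.7627], [0.0, 426.8872, 203.3418], [0.0, 0.0, 1.0]], 'dist_coeffs': [-0.0957, 0.0, 0.0, 0.0, 0.0], 'extrinsics': [[0.7776, 0.3589, -0.5163, 0.0424], [-0.6287, 0.4597, -0.6273, -0.7601], [0.0122, 0.8124, 0.583, 0.7583], [0.0, 0.0, 0.0, 1.0]]}
top {'intrinsics': [[517.3845, 0.0, 321.6709], [0.0, 517.3845, 205.6256], [0.0, 0.0, 1.0]], 'dist_coeffs': [-0.0082, 0.0, 0.0, 0.0, 0.0], 'extrinsics': [[-0.0107, 0.9766, -0.2146, 0.2416], [-0.9999, -0.0095, 0.0068, -0.1123], [0.0046, 0.2147, 0.9767, 1.6778], [0.0, 0.0, 0.0, 1.0]]}
{'time': 0.1, 'joint_pos': [-1.0899, 0.3217, -0.0701, 1.4516, 0.0226, 1.3708, -0.0569], 'joint_velocities': [0.0006, 0.0003, -0.0, -0.003, -0.0006, -0.0024, 0.0013], 'joint_torque': [-0.0001, -49.2573, -0.4056, -31.3396, -0.0642, 0.0395, 0.0001], 'ee_pos': [0.2924, 0.58, 0.2216], 'tcp_rot': [-0.6873, 0.6885, -0.1636, 0.1634], 'contact_force': [-0.3409, 0.2165, 1.5582], 'torque': [-0.0187, 0.0186, 0.0157], 'finger_gap': 0.0871}
```

View pics/scene0.png

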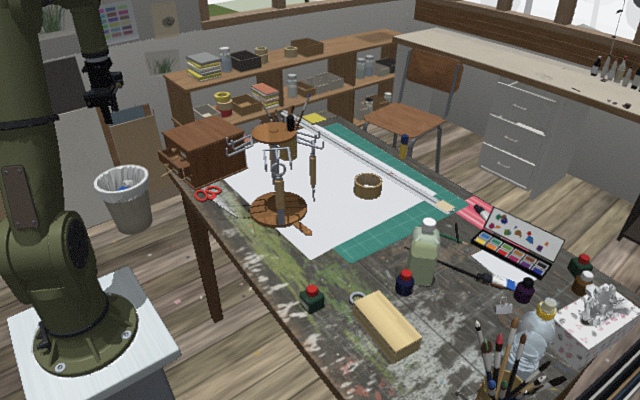

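View pics/top0.png

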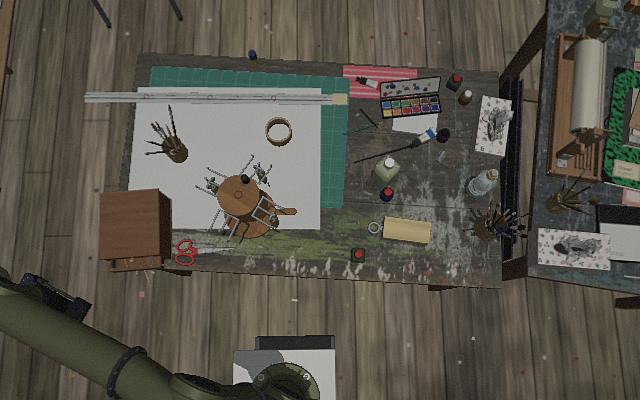

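```bash
cat > h.py <<'E'
import cv2,numpy as np
from cell import robot,cams
def snap(n,tag):
    im=cams.snapshot(n)[:,:,::-1].copy(); cv2.imwrite(f"pics/{n}_{tag}.png",im); return im
def crop(im,x0,y0,x1,y1,tag):
    s=min(800/(x1-x0),600/(y1-y0)); s=int(s)
    cv2.imwrite(f"pics/{tag}.png",cv2.resize(im[y0:y1,x0:x1],None,fx=s,fy=s,interpolation=cv2.INTER_CUBIC)); return s
def ray(n,u,v):
    c=cams.get_calibration(n);K=np.array(c['intrinsics']);D=np.array(c['dist_coeffs']);T=np.array(c['extrinsics'])
    p=cv2.undistortPoints(np.array([[[u,v]]],float),K,D)[0,0]
    return T[:3,3],T[:3,:3]@np.array([p[0],-p[1],-1.])
def onz(n,u,v,z):
    o,d=ray(n,u,v); return o+d*(z-o[2])/d[2]
def tri(a,b):
    (o1,d1),(o2,d2)=ray("scene",*a),ray("top",*b)
    A=np.stack([d1,-d2],1);t=np.linalg.lstsq(A,o2-o1,rcond=None)[0]
    p,q=o1+d1*t[0],o2+d2*t[1]; return (p+q)/2,np.linalg.norm(p-q)
def proj(n,P):
    c=cams.get_calibration(n);K=np.array(c['intrinsics']);D=np.array(c['dist_coeffs']);T=np.array(c['extrinsics'])
    q=(np.atleast_2d(P)-T[:3,3])@T[:3,:3]
    q=q*[1,-1,-1]
    return cv2.projectPoints(q.reshape(-1,1,3),np.zeros(3),np.zeros(3),K,D)[0].reshape(-1,2)
E
python3 - <<'E'
from h import *
a=cv2.imread("pics/scene0.png");b=cv2.imread("pics/top0.png")
print(crop(b,195,145,315,245,"tc"),crop(b,340,150,480,270,"tr"),crop(a,220,100,340,250,"sc"),crop(a,280,210,450,370,"sr"))
E
```

```text
6 5 4 3
```

View pics/tc.png

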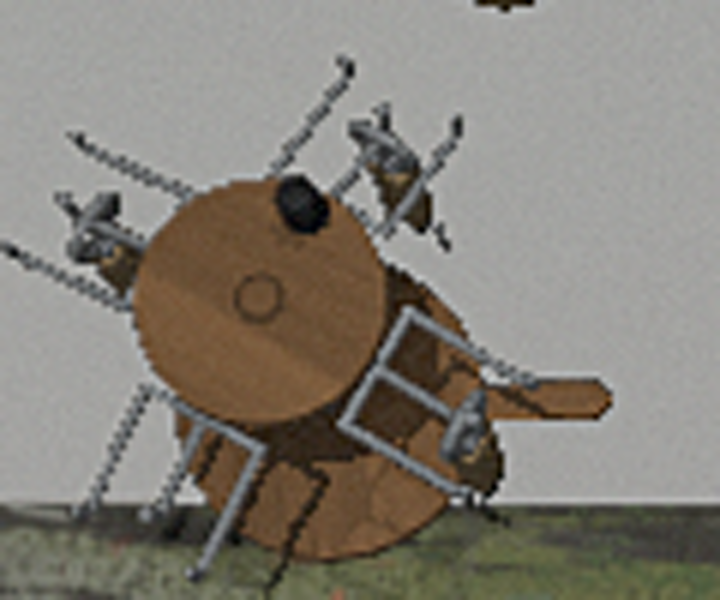

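View pics/sc.png

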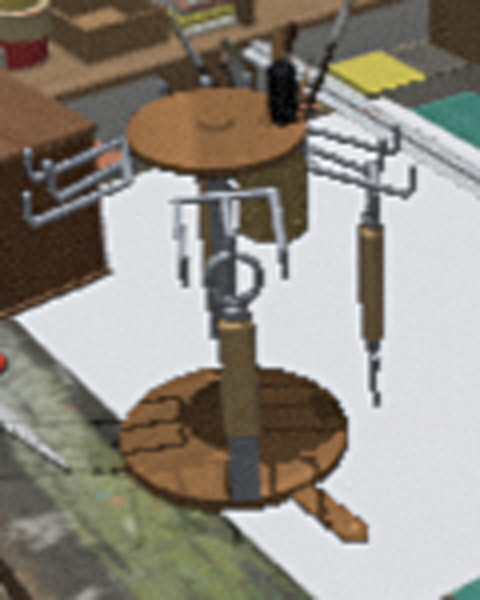

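View pics/tr.png

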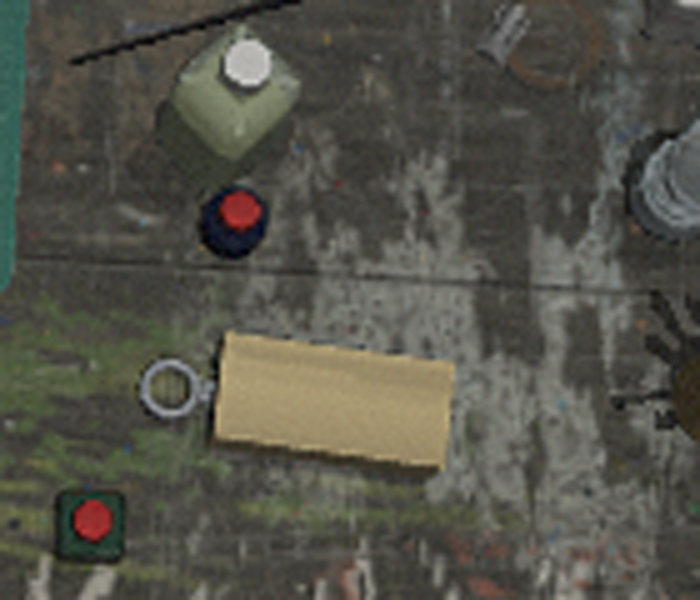

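View pics/sr.png

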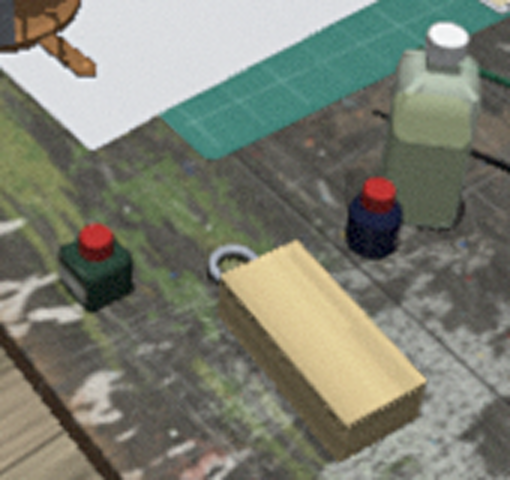

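```bash
python3 - <<'E'
from h import *
f=lambda u,v:(195+u/6,145+v/6); g=lambda u,v:(340+u/5,150+v/5)
def px(l,u,v,z): 
    p=onz("top",*f(u,v),z) if l=='f' else onz("top",*g(u,v),z); return p
ctr=px('f',259,299,.26);knob=px('f',303,200,.303);tip=px('f',611,399,.008);hook=px('f',150,517,.24)
print("ctr",ctr,"knob",knob,"ptip",tip,"hooktip",hook)
a=lambda p:np.degrees(np.arctan2(*(p-ctr)[:2][::-1]))
print("ang knob",a(knob),"ptr",a(tip),"hook",a(hook), np.linalg.norm((tip-ctr)[:2]),np.linalg.norm((knob-ctr)[:2]),np.linalg.norm((hook-ctr)[:2]))
for n,p,z in[("ring",(170,388),.009),("tun FL",(228,333),.045),("FR",(217,438),.045),("BL",(455,362),.045),("BR",(442,467),.045),("inkb cap",(93,520),.057),("inka cap",(240,210),.06),("turps cap",(247,63),.175)]:
    print(n,px('g',*p,z))
# scene cross-check
sg=lambda u,v:(280+u/3,210+v/3); sf=lambda u,v:(220+u/4,100+v/4)
print("scene ring",onz("scene",*sg(232,265),.009),"disc",onz("scene",*sf(217,128),.26),"ptip",onz("scene",*sf(362,530),.008), "knobtop",onz("scene",*sf(283,65),.303))
print("caps b",onz("scene",*sg(95,240),.055),"a",onz("scene",*sg(378,192),.057),"t",onz("scene",*sg(448,35),.175))
# foot silhouette ellipse check
E
```

```text
ctr [0.58652627 0.11272744 0.26      ] knob [0.62257323 0.08685363 0.303     ] ptip [ 0.58946162 -0.04185282  0.008     ] hooktip [0.4867287 0.1644835 0.24     ]
ang knob -35.67004552174661 ptr -88.9121287322561 hook 152.58827036009117 0.15460812759108064 0.04437157816297609 0.1124199451960561
ring [ 0.53294534 -0.29441999  0.009     ]
tun FL [ 0.56218851 -0.32901281  0.045     ]
FR [ 0.49400624 -0.319449    0.045     ]
BL [ 0.5417595 -0.4742874  0.045    ]
BR [ 0.47389133 -0.46218786  0.045     ]
inkb cap [ 0.44086544 -0.23800962  0.057     ]
inka cap [ 0.63993004 -0.33777529  0.06      ]
turps cap [ 0.7033366  -0.32952265  0.175     ]
scene ring [ 0.53047899 -0.29437536  0.009     ] disc [0.58280321 0.10458734 0.26      ] ptip [ 0.59155756 -0.03739569  0.008     ] knobtop [0.61986313 0.08006989 0.303     ]
caps b [ 0.437797   -0.24223346  0.055     ] a [ 0.63726788 -0.34003003  0.057     ] t [ 0.70086345 -0.33238596  0.175     ]
```

```bash
python3 - <<'E'
from h import *
from scipy.spatial.transform import Rotation as R
a=cv2.imread("pics/scene0.png");b=cv2.imread("pics/top0.png")
def blob(im,x0,y0,x1,y1,m):
    M=np.zeros(im.shape[:2],np.uint8);M[y0:y1,x0:x1]=m(cv2.cvtColor(im,cv2.COLOR_BGR2HSV).astype(int))[y0:y1,x0:x1]*255
    n,l,s,c=cv2.connectedComponentsWithStats(M);i=1+np.argmax(s[1:,4]);return c[i],s[i],(l==i).astype(np.uint8)
blk=lambda h:(h[...,2]<50)
kt,st,_=blob(b,230,168,255,188,blk);ks,ss,_=blob(a,284,110,298,133,blk)
print(kt,st,ks,ss,tri(ks,kt),onz("top",*kt,.283),onz("scene",*ks,.283))
brown=lambda h:(h[...,0]>5)&(h[...,0]<20)&(h[...,1]>90)&(h[...,2]>80)
for n,im,box in(("top",b,(212,170,262,217)),("scene",a,(250,118,300,145))):
    c,s,m=blob(im,*box,brown)
    cn=max(cv2.findContours(m,cv2.RETR_EXTERNAL,cv2.CHAIN_APPROX_NONE)[0],key=cv2.contourArea)
    e=cv2.fitEllipse(cv2.convexHull(cn)); print(n,s,e,onz(n,*e[0],.26))
    if n=="top":
        cn=cv2.convexHull(cn).reshape(-1,2)
        P=np.array([onz(n,*p,.26)[:2] for p in cn]);
        A=np.c_[2*P,np.ones(len(P))];x=np.linalg.lstsq(A,(P**2).sum(1),rcond=None)[0];print(x[:2],np.sqrt(x[2]+x[:2]@x[:2]))
for z,p in((.238,(80,515)),(.238,(193,575)),(.24,(150,517))):
    print(onz("top",195+p[0]/6,145+p[1]/6,z))
s=robot.observe();print(R.from_quat(np.roll(s['tcp_rot'],-1)).as_matrix().round(3))
E
```

```text
[245.03333333 179.03333333] [241 175   9   9  60] [290.23809524 122.64761905] [287 115   8  16 105] (array([0.62657482, 0.09193276, 0.27896922]), np.float64(0.0014256089392713585)) [0.6261048  0.09101074 0.283     ] [0.62091767 0.08491063 0.283     ]
top [ 217  175   42   42 1238] ((237.955322265625, 194.8405303955078), (40.378726959228516, 41.69041442871094), 60.31720733642578) [0.58651118 0.11332209 0.26      ]
[0.58703292 0.11329865] 0.05856127967886321
scene [252 122  45  21 690] ((273.8676452636719, 131.5645294189453), (20.64901351928711, 46.15165328979492), 85.9699935913086) [0.58343257 0.10735198 0.26      ]
[0.48834345 0.19775772 0.238     ]
[0.4593899 0.1439098 0.238    ]
[0.4867287 0.1644835 0.24     ]
[[ 0.893 -0.001  0.45 ]
 [-0.45  -0.002  0.893]
 [ 0.    -1.    -0.002]]
```

Call:
{"api": "step_arm", "payload": {
  "motion": [
    [[0, -4.5, 0], [0, 0, 0], 8.7],
    [[0, -4.5, 0], [0, 0, 0], 8.7],
    [[0, -4.5, 0], [0, 0, 0], 8.7],
    [[0, -4.5, 0], [0, 0, 0], 8.7],
    [[4, 0, -2.2], [0, 0, 0], 8.7],
    [[4, 0, -2.2], [0, 0, 0], 8.7],
    [[4, 0, -2.2], [0, 0, 0], 8.7],
    [[4, 0, -2.2], [0, 0, 0], 8.7],
    [[4, 0, -2.2], [0, 0, 0], 8.7],
    [[4, 0, -2.2], [0, 0, 0], 8.7],
    [[4, 0, -2.2], [0, 0, 0], 8.7],
    [[4, 0, -2.2], [0, 0, 0], 8.7],
    [[4, 0, -2.2], [0, 0, 0], 8.7],
    [[4, 0, -2.2], [0, 0, 0], 8.7]
  ]
}}

```text
time: 1.5
ee_pos: [0.5551, 0.1983, 0.4009]
tcp_rot: [-0.685, 0.694, -0.16, 0.154]
contact_force: [0.3, 0.4, 0.0]
finger_gap: 0.0872
```

```bash
cat >> h.py <<'E'
from scipy.spatial.transform import Rotation as Rot
def st(target=None,ang=None):
    s=robot.observe();M=Rot.from_quat(np.roll(s['tcp_rot'],-1)).as_matrix();p=np.array(s['ee_pos'])
    print("t",round(s['time'],2),"p",p.round(4),"axes xyz rows",M.T.round(3).tolist(),"F",np.round(s['contact_force'],1),"gap",round(s['finger_gap'],4),"q",np.round(s['joint_pos'],2))
    if target is not None: print("tool shift cm",(M.T@(np.array(target)-p)*100).round(2))
    return s,M,p
E
python3 -c "
from h import *
st([.625,.0905,.36])"
```

```text
t 1.5 p [0.5551 0.1983 0.4009] axes xyz rows [[0.901, -0.433, -0.005], [-0.011, -0.01, -1.0], [0.433, 0.901, -0.014]] F [0.3 0.4 0. ] gap 0.0872 q [-0.58  0.18  0.23  1.28 -0.04  1.7   0.76]
tool shift cm [10.99  4.12 -6.63]
```

Call:
{"api": "step_arm", "payload": {
  "motion": [
    [[3.5, 0, -2.2], [0, 0, 0], 6],
    [[3.5, 0, -2.2], [0, 0, 0], 6],
    [[3, 0, -1.7], [0, 0, 0], 6],
    [[0, 0, 0], [0, 0, 0], 6]
  ]
}}

```text
time: 1.9
ee_pos: [0.6228, 0.0864, 0.3985]
tcp_rot: [-0.682, 0.695, -0.165, 0.158]
contact_force: [0.1, -0.0, -1.1]
finger_gap: 0.064
```

```bash
python3 -c "
from h import *
st([.625,.0905,.272])
im=snap('top','k1');crop(im,195,135,315,245,'k1')
im=snap('scene','k1');crop(im,220,60,340,210,'k1s')"
```

```text
t 1.9 p [0.6228 0.0864 0.3985] axes xyz rows [[0.896, -0.444, -0.005], [-0.013, -0.016, -1.0], [0.444, 0.896, -0.02]] F [ 0.1 -0.  -1.1] gap 0.064 q [-0.42  0.27  0.32  1.18 -0.07  1.72  0.98]
tool shift cm [ 0.08 12.64  0.72]
```

View pics/k1s.png

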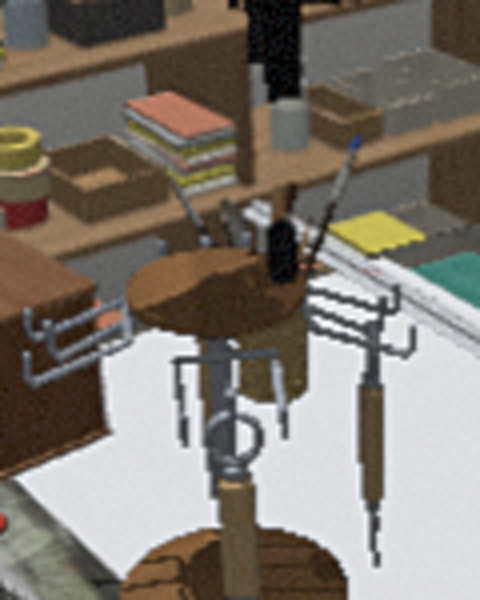

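View pics/k1.png

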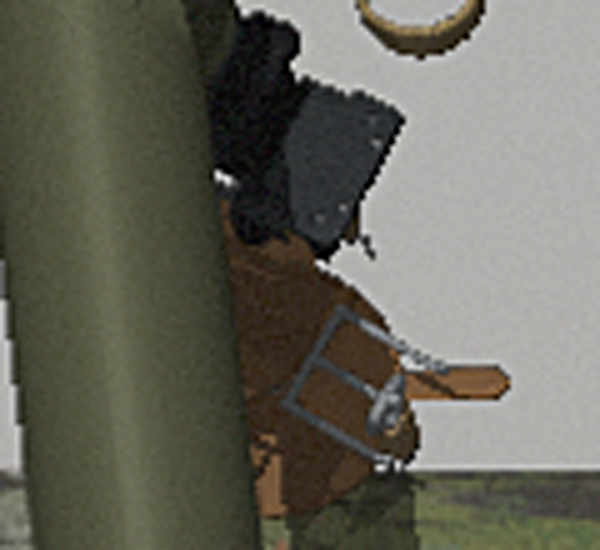

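Call:
{"api": "step_arm", "payload": {
  "motion": [
    [[0, 4.3, 0.4], [0, 0, 0], 6],
    [[0, 4.3, 0.3], [0, 0, 0], 6],
    [[0, 3.5, 0], [0, 0, 0], 6],
    [[0, 0, 0], [0, 0, 0], 6]
  ]
}}

```text
time: 2.4
ee_pos: [0.6206, 0.106, 0.2755]
tcp_rot: [-0.687, 0.693, -0.159, 0.152]
contact_force: [-0.2, 0.5, -0.2]
finger_gap: 0.06
```

```bash
python3 -c "
from h import *
st([.625,.0905,.27])
im=snap('scene','k2');crop(im,220,60,340,210,'k2s')"
```

```text
t 2.4 p [0.6206 0.106  0.2755] axes xyz rows [[0.904, -0.428, -0.008], [-0.012, -0.007, -1.0], [0.428, 0.904, -0.011]] F [-0.2  0.5 -0.2] gap 0.06 q [-0.45  0.27  0.29  1.42 -0.07  1.47  0.97]
tool shift cm [ 1.07  0.56 -1.2 ]
```

View pics/k2s.png

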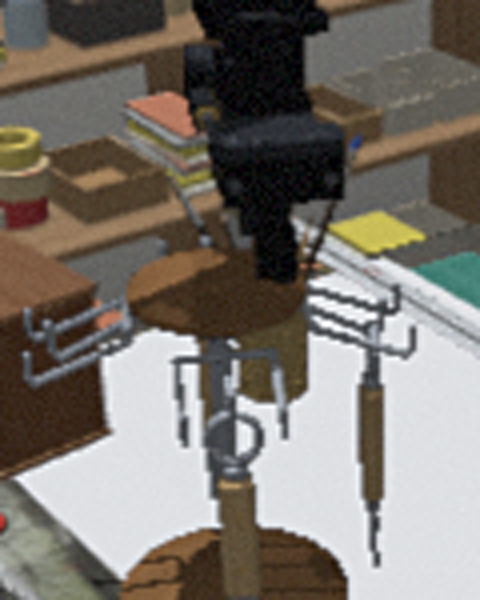

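Call:
{"api": "step_arm", "payload": {
  "motion": [
    [[1.1, 0.5, -1.2], [0, 0, 0], 6],
    [[0, 0, 0], [0, 0, 0], 6]
  ]
}}

```text
time: 2.65
ee_pos: [0.6282, 0.0919, 0.2779]
tcp_rot: [-0.689, 0.692, -0.154, 0.153]
contact_force: [0.0, -1.3, 0.5]
finger_gap: 0.0599
```

```bash
python3 -c "
from h import *
st([.625,.0905,.27])"
```

```text
t 2.65 p [0.6282 0.0919 0.2779] axes xyz rows [[0.905, -0.425, -0.0], [-0.002, -0.004, -1.0], [0.425, 0.905, -0.004]] F [ 0.  -1.3  0.5] gap 0.0599 q [-0.43  0.27  0.3   1.41 -0.08  1.47  1.  ]
tool shift cm [-0.23  0.79 -0.26]
```

Call:
{"api": "step_arm", "payload": {
  "motion": [
    [[-0.2, 0.8, -0.2], [0, 0, 0], 5],
    [[0, 0, 0], [0, 0, 0], 1.5],
    [[0, 0, 0], [0, 0, 0], 1.5],
    [[0, 0, 0], [0, 0, 0], 1.5],
    [[0, 0, 0], [0, 0, 0], 1.5]
  ],
  "squeeze": 15
}}

```text
time: 3.15
ee_pos: [0.6278, 0.0907, 0.2747]
tcp_rot: [-0.69, 0.69, -0.152, 0.157]
contact_force: [-0.7, 0.5, 0.3]
finger_gap: 0.0282
```

```bash
python3 -c "
from h import *
st([.625,.0905,.27])"
```

```text
t 3.15 p [0.6278 0.0907 0.2747] axes xyz rows [[0.905, -0.426, 0.006], [0.006, -0.001, -1.0], [0.426, 0.905, 0.001]] F [-0.7  0.5  0.3] gap 0.0282 q [-0.43  0.27  0.3   1.43 -0.08  1.45  1.  ]
tool shift cm [-0.25  0.47 -0.14]
```

Call:
{"api": "step_arm", "payload": {
  "motion": [
    [[0, 0.3, 0], [0, 0, 0], 1.5],
    [[0, 0, 0], [0, 0, 0], 1.5],
    [[0, 0, 0], [0, 0, 0], 1.5]
  ],
  "squeeze": 20
}}

```text
time: 3.45
ee_pos: [0.6282, 0.091, 0.2731]
tcp_rot: [0.69, -0.69, 0.151, -0.157]
contact_force: [0.2, 0.3, -0.7]
finger_gap: 0.0212
```

```bash
python3 -c "
from h import *
st([.625,.0905,.27])"
```

```text
t 3.45 p [0.6282 0.091  0.2731] axes xyz rows [[0.905, -0.425, 0.008], [0.008, -0.001, -1.0], [0.425, 0.905, 0.003]] F [ 0.2  0.3 -0.7] gap 0.0212 q [-0.43  0.27  0.3   1.43 -0.08  1.45  1.  ]
tool shift cm [-0.27  0.31 -0.18]
```

```bash
cat >> h.py <<'E'
def arc(a0,a1,n,c=(.587,.113),r=.0455):
    s,M,p=st()
    an=np.radians(np.linspace(a0,a1,n+1));P=np.c_[c[0]+r*np.cos(an),c[1]+r*np.sin(an),np.full(n+1,p[2])]
    d=np.diff(P,axis=0)@M*100; print("start off",(M.T@(P[0]-p)*100).round(2)); print(d.round(1).tolist())
E
python3 -c "
from h import *
arc(-28,47,10)"
```

```text
t 3.45 p [0.6282 0.091  0.2731] axes xyz rows [[0.905, -0.425, 0.008], [0.008, -0.001, -1.0], [0.425, 0.905, 0.003]] F [ 0.2  0.3 -0.7] gap 0.0212 q [-0.43  0.27  0.3   1.43 -0.08  1.45  1.  ]
start off [-0.12 -0.    0.01]
[[-0.0, 0.0, 0.6], [-0.1, 0.0, 0.6], [-0.2, 0.0, 0.6], [-0.2, -0.0, 0.5], [-0.3, -0.0, 0.5], [-0.4, -0.0, 0.5], [-0.4, -0.0, 0.4], [-0.5, -0.0, 0.4], [-0.5, -0.0, 0.3], [-0.6, -0.0, 0.2]]
```

Call:
{"api": "step_arm", "payload": {
  "motion": [
    [[0, 0, 0.6], [0, 0, 0], 1.5],
    [[-0.1, 0, 0.6], [0, 0, 0], 1.5],
    [[-0.2, 0, 0.6], [0, 0, 0], 1.5],
    [[-0.2, 0, 0.5], [0, 0, 0], 1.5],
    [[-0.3, 0, 0.5], [0, 0, 0], 1.5]
  ]
}}

```text
time: 3.95
ee_pos: [0.6337, 0.116, 0.2731]
tcp_rot: [-0.688, 0.692, -0.153, 0.159]
contact_force: [0.4, -3.6, 1.6]
finger_gap: 0.0215
```

```bash
cat >> h.py <<'E'
def ka(c=(.587,.113)):
    p=np.array(robot.observe()['ee_pos']);d=p[:2]-c;print("knob ang",np.degrees(np.arctan2(d[1],d[0])).round(1),"r",np.linalg.norm(d).round(4))
E
python3 -c "
from h import *
st();ka()"
```

```text
t 3.95 p [0.6337 0.116  0.2731] axes xyz rows [[0.902, -0.431, 0.01], [0.008, -0.007, -1.0], [0.431, 0.903, -0.003]] F [ 0.4 -3.6  1.6] gap 0.0215 q [-0.45  0.29  0.29  1.41 -0.07  1.45  0.96]
knob ang 3.6 r 0.0468
```

```bash
python3 -c "
from h import *
arc(4,84,11)"
```

```text
t 3.95 p [0.6337 0.116  0.2731] axes xyz rows [[0.902, -0.431, 0.01], [0.008, -0.007, -1.0], [0.431, 0.903, -0.003]] F [ 0.4 -3.6  1.6] gap 0.0215 q [-0.45  0.29  0.29  1.41 -0.07  1.45  0.96]
start off [-0.13 -0.   -0.04]
[[-0.3, -0.0, 0.5], [-0.4, -0.0, 0.4], [-0.4, -0.0, 0.4], [-0.5, -0.0, 0.3], [-0.5, -0.0, 0.3], [-0.5, -0.0, 0.2], [-0.6, -0.0, 0.1], [-0.6, -0.0, 0.1], [-0.6, -0.0, -0.0], [-0.6, -0.0, -0.1], [-0.6, -0.0, -0.2]]
```

Call:
{"api": "step_arm", "payload": {
  "motion": [
    [[-0.4, 0, 0.5], [0, 0, 0], 1.5],
    [[-0.4, 0, 0.4], [0, 0, 0], 1.5],
    [[-0.4, 0, 0.4], [0, 0, 0], 1.5],
    [[-0.5, 0, 0.3], [0, 0, 0], 1.5],
    [[-0.5, 0, 0.3], [0, 0, 0], 1.5],
    [[-0.5, 0, 0.2], [0, 0, 0], 1.5]
  ]
}}

```text
time: 4.55
ee_pos: [0.6172, 0.1478, 0.2731]
tcp_rot: [-0.687, 0.692, -0.153, 0.16]
contact_force: [-0.2, -5.1, 2.8]
finger_gap: 0.0212
```

```bash
python3 -c "
from h import *
ka();arc(45,91,6)"
```

```text
knob ang 49.1 r 0.0461
t 4.55 p [0.6172 0.1478 0.2731] axes xyz rows [[0.902, -0.431, 0.011], [0.008, -0.01, -1.0], [0.431, 0.902, -0.006]] F [-0.2 -5.1  2.8] gap 0.0212 q [-0.5   0.27  0.27  1.43 -0.06  1.45  0.89]
start off [ 0.29  0.   -0.15]
[[-0.6, -0.0, 0.2], [-0.6, -0.0, 0.1], [-0.6, -0.0, 0.0], [-0.6, -0.0, -0.1], [-0.6, -0.0, -0.2], [-0.6, -0.0, -0.2]]
```

Call:
{"api": "step_arm", "payload": {
  "motion": [
    [[-0.6, 0, 0.1], [0, 0, 0], 1.5],
    [[-0.6, 0, 0.1], [0, 0, 0], 1.5],
    [[-0.6, 0, 0], [0, 0, 0], 1.5],
    [[-0.6, 0, -0.1], [0, 0, 0], 1.5],
    [[0, 0, 0], [0, 0, 0], 1.5]
  ]
}}

```text
time: 5.05
ee_pos: [0.5944, 0.1574, 0.2731]
tcp_rot: [-0.685, 0.693, -0.153, 0.162]
contact_force: [-2.6, -4.0, 3.1]
finger_gap: 0.0217
```

```bash
python3 -c "
from h import *
st();ka()
im=snap('top','k3');crop(im,195,135,315,245,'k3')
im=snap('scene','k3');crop(im,220,60,340,260,'k3s')"
```

```text
t 5.05 p [0.5944 0.1574 0.2731] axes xyz rows [[0.901, -0.434, 0.015], [0.01, -0.013, -1.0], [0.434, 0.901, -0.008]] F [-2.6 -4.   3.1] gap 0.0217 q [-0.53  0.22  0.26  1.48 -0.04  1.44  0.85]
knob ang 80.5 r 0.045
```

View pics/k3.png

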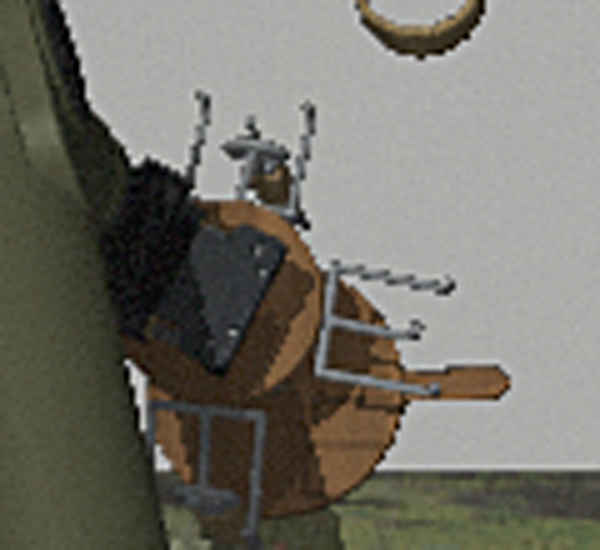

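View pics/k3s.png

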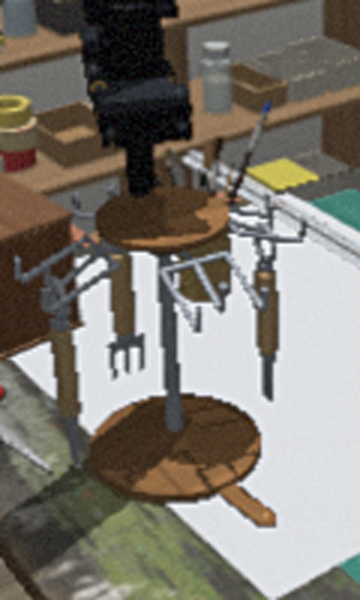

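```bash
cat >> h.py <<'E'
def hk(pts,s=5,o=(195,135)):
    W=[onz("top",o[0]+u/s,o[1]+v/s,z)[:2] for (u,v),z in zip(pts,(.238,.238,.24,.239,.239))]
    c=np.array([.587,.113]); A=lambda d:np.degrees(np.arctan2(d[1],d[0])).round(2)
    print(np.round(W,4).tolist())
    print("guards mid",A((W[0]+W[1])/2-c),"perp guards",A((lambda d:np.array([d[1],-d[0]]))(W[0]-W[1])),"tip",A(W[2]-c),np.linalg.norm(W[2]-c),"corners mid",A((W[3]+W[4])/2-c),"corner perp",A((lambda d:np.array([d[1],-d[0]]))(W[3]-W[4])),"side wires",A(W[0]-W[3]),A(W[1]-W[4]))
E
python3 -c "
from h import *
hk([(449,286),(435,389),(417,329),(334,267),(321,373)])
f=lambda u,v:onz('top',195+u/5,135+v/5,.008)[:2]
# tongue end and sides
a=f(510,382);print('ptr tip',a,np.degrees(np.arctan2(*(a-[.587,.113])[::-1])))
"
```

```text
[[0.5983, -0.0171], [0.5382, -0.0094], [0.5728, 0.0009], [0.61, 0.0488], [0.5479, 0.0553]]
guards mid -98.44 perp guards -97.27 tip -97.22 0.11303066874047729 corners mid -97.55 corner perp -95.99 side wires -99.99 -98.53
ptr tip [ 0.58979285 -0.04240212] -88.97040293281273
```

Call:
{"api": "step_arm", "payload": {
  "motion": [
    [[-0.4, 0, -0.1], [0, 0, 0], 1.5],
    [[-0.4, 0, -0.2], [0, 0, 0], 1.5],
    [[0, 0, 0], [0, 0, 0], 1.5]
  ]
}}

```text
time: 5.45
ee_pos: [0.5868, 0.1578, 0.2731]
tcp_rot: [-0.686, 0.693, -0.152, 0.163]
contact_force: [-2.0, -5.4, 1.5]
finger_gap: 0.0214
```

```bash
python3 -c "
from h import *
st();ka()
im=snap('top','k4');crop(im,195,135,315,245,'k4')"
```

```text
t 5.45 p [0.5868 0.1578 0.2731] axes xyz rows [[0.901, -0.434, 0.018], [0.013, -0.014, -1.0], [0.435, 0.901, -0.007]] F [-2.  -5.4  1.5] gap 0.0214 q [-0.53  0.2   0.26  1.5  -0.04  1.43  0.84]
knob ang 90.2 r 0.0448
```

View pics/k4.png

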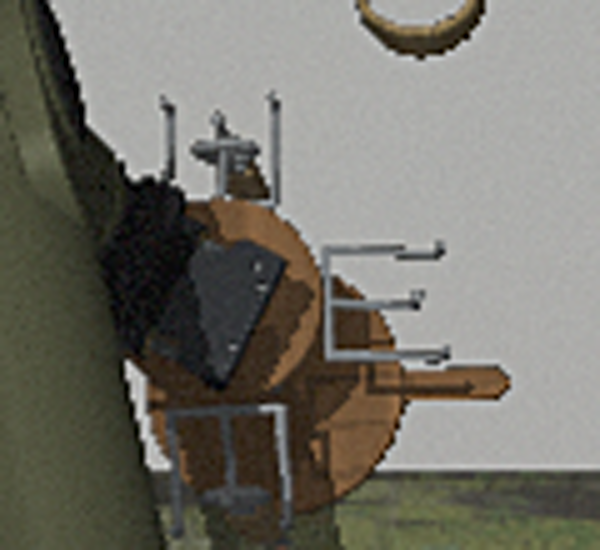

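```bash
python3 -c "
from h import *
hk([(440,250),(444,355),(417,300),(325,250),(329,355)])
"
```

```text
[[0.6197, -0.0119], [0.5579, -0.0145], [0.5898, 0.001], [0.6201, 0.0541], [0.5583, 0.0509]]
guards mid -89.18 perp guards -87.59 tip -88.57 0.11204527469052626 corners mid -87.92 corner perp -87.04 side wires -90.32 -90.37
```

Call:
{"api": "step_arm", "payload": {
  "motion": [
    [[0, 0, 0], [0, 0, 0], 2.6],
    [[0, 0, 0], [0, 0, 0], 4],
    [[0, 0, 0], [0, 0, 0], 6],
    [[0, 0, 0], [0, 0, 0], 6],
    [[0, -3, 0], [0, 0, 0], 6],
    [[0, -5, 0], [0, 0, 0], 6],
    [[0, -5, 0], [0, 0, 0], 6]
  ]
}}

```text
time: 6.2
ee_pos: [0.5805, 0.167, 0.3953]
tcp_rot: [-0.686, 0.694, -0.156, 0.153]
contact_force: [0.9, 0.3, 0.6]
finger_gap: 0.0585
```

```bash
python3 -c "
from h import *
st([.556,-.294,.3])"
```

```text
t 6.2 p [0.5805 0.167  0.3953] axes xyz rows [[0.904, -0.427, -0.002], [-0.007, -0.011, -1.0], [0.426, 0.904, -0.012]] F [0.9 0.3 0.6] gap 0.0585 q [-0.54  0.21  0.26  1.26 -0.05  1.69  0.84]
tool shift cm [ 17.46  10.03 -42.62]
```

Call:
{"api": "step_arm", "payload": {
  "motion": [
    [[1.7, 0, -4.3], [0, 0, 0], 6],
    [[1.7, 0, -4.3], [0, 0, 0], 6],
    [[1.7, 0, -4.3], [0, 0, 0], 6],
    [[1.7, 0, -4.3], [0, 0, 0], 6],
    [[1.7, 0, -4.3], [0, 0, 0], 6],
    [[1.7, 0, -4.3], [0, 0, 0], 6],
    [[1.7, 0, -4.3], [0, 0, 0], 6],
    [[1.7, 0, -4.3], [0, 0, 0], 6],
    [[0, 0, 0], [0, 0.14, 0], 6],
    [[0, 0, 0], [0, 0.14, 0], 6],
    [[0, 0, 0], [0, 0.14, 0], 6],
    [[0, 0, 0], [0, 0.14, 0], 6],
    [[0, 0, 0], [0, 0.14, 0], 6],
    [[0, 0, 0], [0, 0.14, 0], 6],
    [[0, 0, 0], [0, 0.14, 0], 6],
    [[0, 0, 0], [0, 0.14, 0], 6],
    [[0, 0, 0], [0, 0.14, 0], 6]
  ]
}}

```text
time: 7.9
ee_pos: [0.5663, -0.204, 0.4032]
tcp_rot: [-0.464, 0.454, -0.536, 0.54]
contact_force: [0.2, -0.3, -0.1]
finger_gap: 0.0601
```

```bash
python3 - <<'E'
from h import *
st([.532,-.294,.12])
b=snap('top','k5');crop(b,195,135,315,245,'k5');crop(b,340,150,480,270,'k5r')
im=snap('scene','k5');crop(im,220,60,340,260,'k5s')
E
```

```text
t 7.9 p [ 0.5663 -0.204   0.4032] axes xyz rows [[-0.157, -0.988, -0.006], [0.014, 0.004, -1.0], [0.988, -0.157, 0.013]] F [ 0.2 -0.3 -0.1] gap 0.0601 q [-0.22  0.21  0.65  1.28 -0.14  1.68  0.25]
tool shift cm [ 9.61 28.23 -2.33]
```

View pics/k5.png

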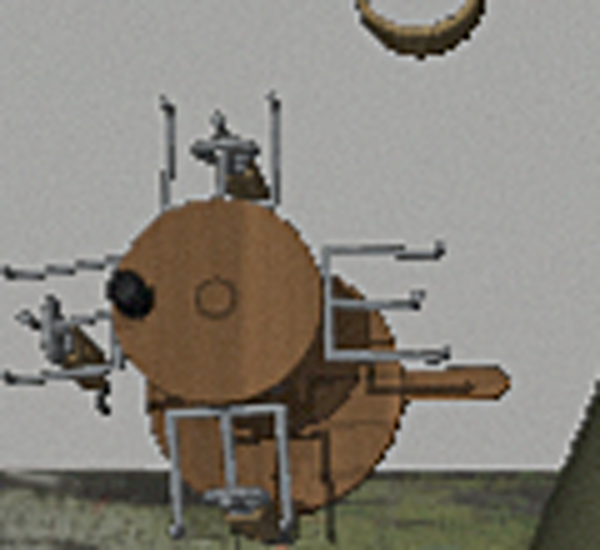

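View pics/k5s.png

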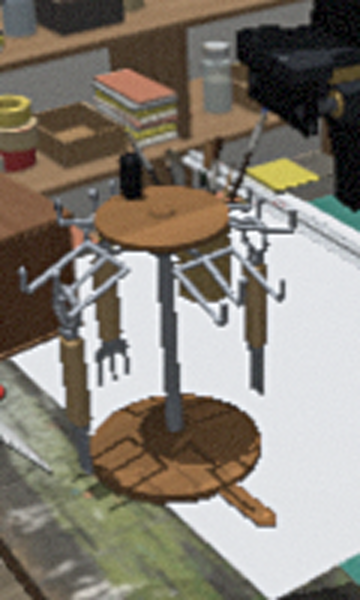

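Call:
{"api": "step_arm", "payload": {
  "motion": [
    [[4.5, 0, -1.1], [0, 0, 0], 7],
    [[4.5, 0, -1.1], [0, 0, 0], 7],
    [[0.5, 4, 0], [0, 0, 0], 7],
    [[0, 4.8, 0], [0, 0, 0], 7],
    [[0, 4.8, 0], [0, 0, 0], 7],
    [[0, 4.8, 0], [0, 0, 0], 7],
    [[0, 4.8, 0], [0, 0, 0], 7],
    [[0, 3, 0], [0, 0, 0], 7],
    [[0, 0, 0], [0, 0, 0], 7]
  ]
}}

```text
time: 8.9
ee_pos: [0.5378, -0.2942, 0.1326]
tcp_rot: [-0.479, 0.465, -0.522, 0.531]
contact_force: [-0.6, 0.3, -0.0]
finger_gap: 0.07
```

```bash
python3 - <<'E'
from h import *
st([.532,-.295,.03])
im=snap('scene','r1');crop(im,250,150,450,350,'r1')
im=snap('top','r1');crop(im,320,130,480,270,'r1t')
E
```

```text
t 8.9 p [ 0.5378 -0.2942  0.1326] axes xyz rows [[-0.109, -0.994, -0.006], [0.022, 0.004, -1.0], [0.994, -0.109, 0.021]] F [-0.6  0.3 -0. ] gap 0.07 q [-0.08  0.33  0.66  1.7  -0.23  1.17  0.53]
tool shift cm [ 0.21 10.24 -0.79]
```

View pics/r1.png

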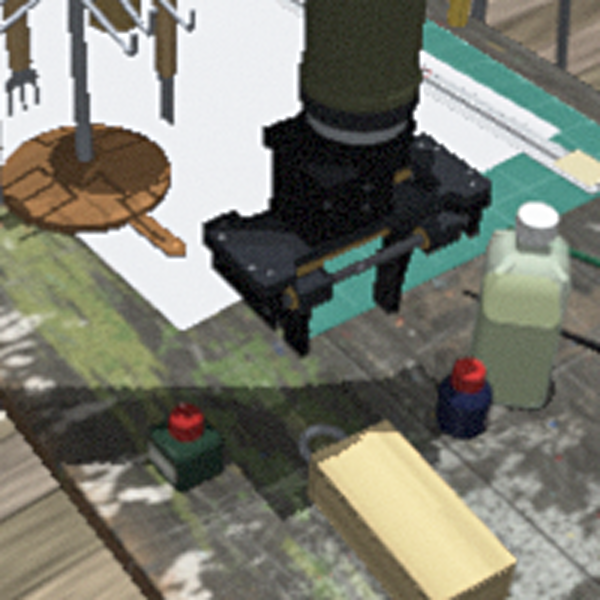

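View pics/r1t.png

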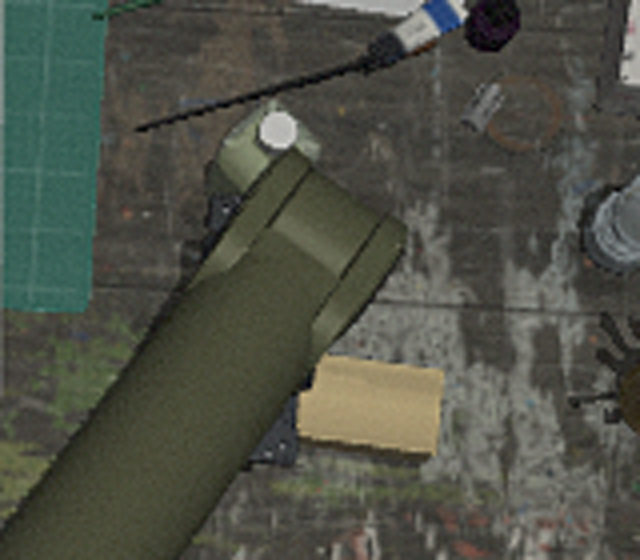

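Call:
{"api": "step_arm", "payload": {
  "motion": [
    [[0.1, 3, -0.6], [0, 0.03, 0], 7],
    [[0, 4, 0], [0, 0, 0], 7],
    [[0, 2, 0], [0, 0, 0], 7],
    [[0, 0, 0], [0, 0, 0], 7]
  ]
}}

```text
time: 9.4
ee_pos: [0.5472, -0.3006, 0.058]
tcp_rot: [-0.477, 0.453, -0.519, 0.546]
contact_force: [-0.4, 0.7, -0.1]
finger_gap: 0.07
```

```bash
python3 - <<'E'
from h import *
st([.532,-.294,.006])
im=snap('scene','r2');crop(im,250,170,450,350,'r2')
E
```

```text
t 9.4 p [ 0.5472 -0.3006  0.058 ] axes xyz rows [[-0.134, -0.991, -0.0], [0.05, -0.006, -0.999], [0.99, -0.134, 0.05]] F [-0.4  0.7 -0.1] gap 0.07 q [-0.04  0.41  0.63  1.76 -0.31  1.01  0.57]
tool shift cm [-0.45  5.11 -1.85]
```

View pics/r2.png

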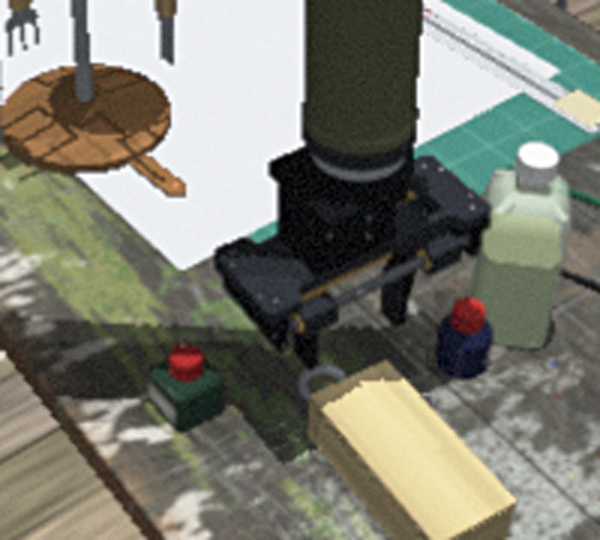

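Call:
{"api": "step_arm", "payload": {
  "motion": [
    [[-0.4, 0, -1.8], [-0.05, 0, 0], 7],
    [[0, 0, 0], [0, 0, 0], 7]
  ]
}}

```text
time: 9.65
ee_pos: [0.5341, -0.2967, 0.0645]
tcp_rot: [-0.467, 0.464, -0.529, 0.535]
contact_force: [0.7, -0.6, 0.0]
finger_gap: 0.07
```

```bash
python3 - <<'E'
from h import *
st([.532,-.294,.006])
E
```

```text
t 9.65 p [ 0.5341 -0.2967  0.0645] axes xyz rows [[-0.133, -0.991, 0.002], [0.01, -0.003, -1.0], [0.991, -0.133, 0.01]] F [ 0.7 -0.6  0. ] gap 0.07 q [-0.06  0.41  0.64  1.76 -0.28  1.06  0.55]
tool shift cm [-0.25  5.85 -0.3 ]
```

Call:
{"api": "step_arm", "payload": {
  "motion": [
    [[-0.2, 2, -0.5], [-0.01, 0, 0], 7],
    [[0, 2, -0.3], [-0.01, 0, 0], 7],
    [[0, 0, 0], [0, 0, 0], 7]
  ]
}}

```text
time: 9.95
ee_pos: [0.531, -0.2954, 0.027]
tcp_rot: [-0.465, 0.467, -0.531, 0.533]
contact_force: [-0.3, -0.6, -0.3]
finger_gap: 0.07
```

```bash
python3 - <<'E'
from h import *
st([.532,-.294,.006])
E
```

```text
t 9.95 p [ 0.531  -0.2954  0.027 ] axes xyz rows [[-0.131, -0.991, 0.004], [0.0, -0.004, -1.0], [0.991, -0.131, 0.001]] F [-0.3 -0.6 -0.3] gap 0.07 q [-0.04  0.45  0.62  1.78 -0.31  1.    0.57]
tool shift cm [-0.16  2.1   0.08]
```

Call:
{"api": "step_arm", "payload": {
  "motion": [
    [[-0.1, 1.2, 0], [0, 0, 0], 7],
    [[0, 0.7, 0], [0, 0, 0], 7],
    [[0, 0, 0], [0, 0, 0], 7]
  ]
}}

```text
time: 10.25
ee_pos: [0.531, -0.2947, 0.0057]
tcp_rot: [-0.465, 0.467, -0.531, 0.533]
contact_force: [-0.6, -0.3, -0.7]
finger_gap: 0.0697
```

```bash
python3 - <<'E'
from h import *
st([.532,-.294,.006])
im=snap('scene','r3');crop(im,290,190,410,310,'r3')
E
```

```text
t 10.25 p [ 0.531  -0.2947  0.0057] axes xyz rows [[-0.131, -0.991, 0.004], [-0.001, -0.004, -1.0], [0.991, -0.131, -0.0]] F [-0.6 -0.3 -0.7] gap 0.0697 q [-0.03  0.48  0.61  1.8  -0.33  0.96  0.58]
tool shift cm [-0.08 -0.03  0.09]
```

View pics/r3.png

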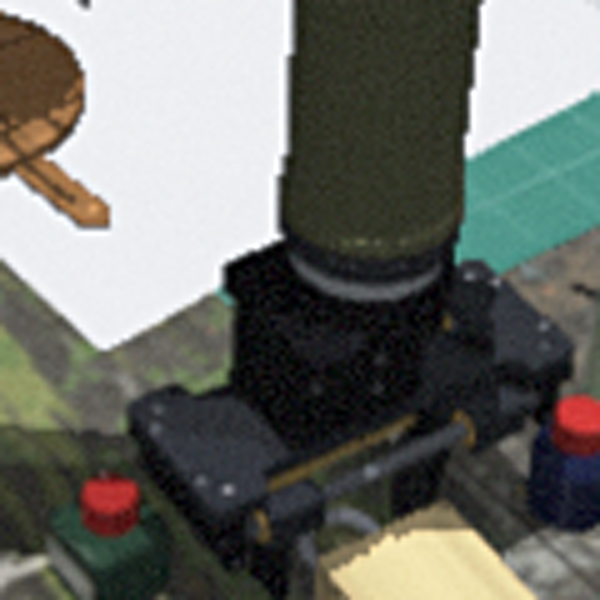

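Call:
{"api": "step_arm", "payload": {
  "motion": [
    [[0, 0, 0], [0, 0, 0], 3],
    [[0, 0, 0], [0, 0, 0], 3],
    [[0, 0, 0], [0, 0, 0], 3],
    [[0, 0, 0], [0, 0, 0], 3],
    [[0, 0, 0], [0, 0, 0], 3],
    [[0, 0, 0], [0, 0, 0], 3]
  ],
  "squeeze": 30
}}

```text
time: 10.9
ee_pos: [0.5321, -0.2954, 0.0075]
tcp_rot: [-0.465, 0.467, -0.53, 0.534]
contact_force: [-0.1, -0.2, -0.6]
finger_gap: 0.039
```

```bash
python3 - <<'E'
from h import *
st([.5555,-.108,.006])
E
```

```text
t 10.9 p [ 0.5321 -0.2954  0.0075] axes xyz rows [[-0.132, -0.991, 0.005], [0.002, -0.005, -1.0], [0.991, -0.132, 0.003]] F [-0.1 -0.2 -0.6] gap 0.039 q [-0.03  0.48  0.61  1.8  -0.33  0.96  0.58]
tool shift cm [-18.89   0.06  -0.15]
```

Call:
{"api": "step_arm", "payload": {
  "motion": [
    [[-0.6, 0, 0], [0, 0, 0], 3],
    [[-1, 0, 0], [0, 0, 0], 3],
    [[-1.5, 0, 0], [0, 0, 0], 3],
    [[-1.5, 0, 0], [0, 0, 0], 3],
    [[-1.5, 0, 0], [0, 0, 0], 3]
  ]
}}

```text
time: 11.4
ee_pos: [0.54, -0.233, 0.0073]
tcp_rot: [-0.464, 0.466, -0.53, 0.535]
contact_force: [-0.3, -1.1, 0.6]
finger_gap: 0.0387
```

```bash
python3 - <<'E'
from h import *
st([.5555,-.108,.006])
im=snap('scene','r4');crop(im,270,170,420,320,'r4')
E
```

```text
t 11.4 p [ 0.54   -0.233   0.0073] axes xyz rows [[-0.135, -0.991, 0.007], [0.002, -0.007, -1.0], [0.991, -0.135, 0.003]] F [-0.3 -1.1  0.6] gap 0.0387 q [-0.15  0.44  0.61  1.85 -0.3   0.94  0.46]
tool shift cm [-12.6    0.05  -0.15]
```

View pics/r4.png

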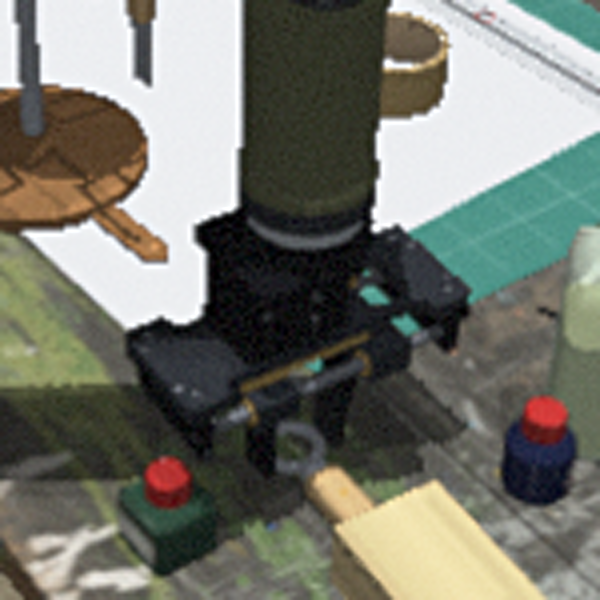

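Call:
{"api": "step_arm", "payload": {
  "motion": [
    [[-1.5, 0, 0], [0, 0, 0], 3],
    [[-1.5, 0, 0], [0, 0, 0], 3],
    [[-1.5, 0, 0], [0, 0, 0], 3],
    [[-1.5, 0, 0], [0, 0, 0], 3],
    [[-1.5, 0, 0], [0, 0, 0], 3],
    [[-1.5, 0, 0], [0, 0, 0], 3],
    [[-1.5, 0, 0], [0, 0, 0], 3],
    [[-1.5, 0, 0], [0, 0, 0], 3],
    [[-1, 0, 0], [0, 0, 0], 3],
    [[0, 0, 0], [0, 0, 0], 3]
  ]
}}

```text
time: 12.45
ee_pos: [0.5587, -0.0851, 0.0073]
tcp_rot: [-0.469, 0.469, -0.528, 0.53]
contact_force: [0.3, 0.3, -0.5]
finger_gap: 0.0383
```

```bash
python3 - <<'E'
from h import *
st([.5555,-.108,.006])
im=snap('scene','r5');crop(im,250,170,420,320,'r5')
E
```

```text
t 12.45 p [ 0.5587 -0.0851  0.0073] axes xyz rows [[-0.119, -0.993, 0.002], [0.003, -0.003, -1.0], [0.993, -0.119, 0.003]] F [ 0.3  0.3 -0.5] gap 0.0383 q [-0.38  0.39  0.57  1.9  -0.26  0.92  0.19]
tool shift cm [ 2.31  0.14 -0.04]
```

View pics/r5.png

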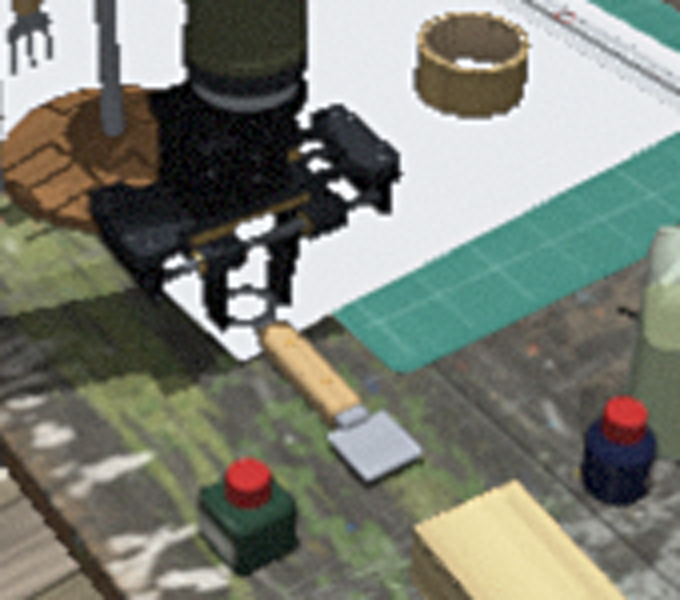

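Call:
{"api": "step_arm", "payload": {
  "motion": [
    [[0, 0, 0], [0, 0, 0], 5],
    [[0, 0, 0], [0, 0, 0], 6],
    [[0, 0, 0], [0, 0, 0], 6],
    [[0, -3, 0], [0, 0, 0], 6],
    [[0, -4, 0], [0, 0, 0], 6],
    [[3, -2, 0], [0, 0, 0], 6],
    [[3, 0, 0], [0, 0, 0], 6]
  ]
}}

```text
time: 13.2
ee_pos: [0.5501, -0.1455, 0.0995]
tcp_rot: [-0.469, 0.471, -0.528, 0.529]
contact_force: [0.5, -0.8, -0.3]
finger_gap: 0.0599
```

```bash
python3 - <<'E'
from h import *
st()
im=snap('scene','r6');crop(im,250,150,420,320,'r6')
im=snap('top','r6');crop(im,290,170,410,270,'r6t')
E
```

```text
t 13.2 p [ 0.5501 -0.1455  0.0995] axes xyz rows [[-0.117, -0.993, 0.003], [-0.0, -0.003, -1.0], [0.993, -0.117, -0.0]] F [ 0.5 -0.8 -0.3] gap 0.0599 q [-0.34  0.28  0.64  1.82 -0.18  1.1   0.24]
```

View pics/r6.png

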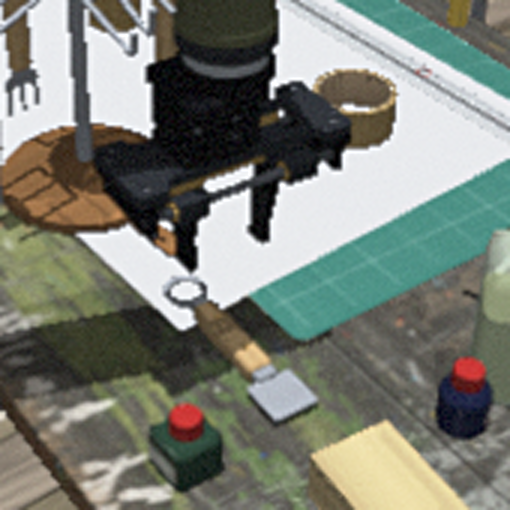

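View pics/r6t.png

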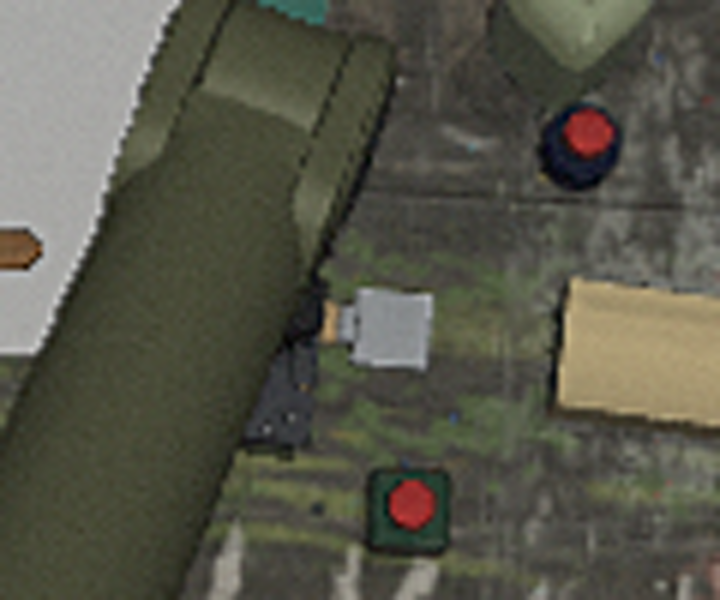

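```bash
python3 - <<'E'
from h import *
f=lambda u,v,z:onz('scene',250+u/3,150+v/3,z)[:2]; g=lambda u,v,z:onz('top',290+u/6,170+v/6,z)[:2]
r=f(185,291,.009);bl=np.mean([f(*p,.01) for p in[(250,395),(285,372),(316,398),(278,420)]],0)
bt=np.mean([g(*p,.01) for p in[(362,287),(433,294),(428,369),(353,360)]],0)
be=(g(433,294,.01)+g(428,369,.01))/2; bs=(g(362,287,.01)+g(353,360,.01))/2
print('ring',r,'blade scene',bl,'top',bt,'end',be,'start',bs)
for b in(bl,bt):
    d=r-b;L=np.linalg.norm(d);d/=L;print('dir',d,'L',L,'exp .149','grip',r-.074*d)
h=np.mean([f(*p,.012) for p in[(204,302),(265,368)]],0);print(h)
E
```

```text
ring [ 0.5567436  -0.08777955] blade scene [ 0.53993282 -0.23692218] top [ 0.54344519 -0.2345586 ] end [ 0.54103082 -0.25443325] start [ 0.54585956 -0.21468395]
dir [0.11200688 0.99370743] L 0.15008706761228807 exp .149 grip [ 0.54845509 -0.1613139 ]
dir [0.09023197 0.99592078] L 0.14738025132825983 exp .149 grip [ 0.55006643 -0.16147768]
[ 0.55354026 -0.15891012]
```

Call:
{"api": "step_arm", "payload": {
  "motion": [
    [[1.6, 0, 0], [0, 0, -0.13], 6],
    [[0, 0, 0], [0, 0, -0.13], 6],
    [[0, 0, 0], [0, 0, 0], 6]
  ]
}}

```text
time: 13.6
ee_pos: [0.5447, -0.1694, 0.0979]
tcp_rot: [-0.389, 0.534, -0.464, 0.59]
contact_force: [-0.2, 1.4, -0.2]
finger_gap: 0.0602
```

```bash
python3 - <<'E'
from h import *
st([.550,-.162,.04])
E
```

```text
t 13.6 p [ 0.5447 -0.1694  0.0979] axes xyz rows [[-0.128, -0.955, 0.269], [-0.037, -0.267, -0.963], [0.991, -0.133, -0.001]] F [-0.2  1.4 -0.2] gap 0.0602 q [-0.51  0.29  0.69  1.85  0.1   1.06 -0.03]
tool shift cm [-2.33  5.36  0.43]
```

Call:
{"api": "step_arm", "payload": {
  "motion": [
    [[-1.2, 2.5, 0.2], [0, -0.02, 0], 6],
    [[-1.1, 2.8, 0.2], [0, 0, 0], 6],
    [[0, 0, 0], [0, 0, 0], 6]
  ]
}}

```text
time: 13.9
ee_pos: [0.5499, -0.161, 0.0394]
tcp_rot: [-0.396, 0.538, -0.462, 0.583]
contact_force: [0.0, 0.4, -0.6]
finger_gap: 0.0598
```

```bash
python3 - <<'E'
from h import *
st([.550,-.162,.007])
im=snap('scene','g1');crop(im,270,170,400,300,'g1')
E
```

```text
t 13.9 p [ 0.5499 -0.161   0.0394] axes xyz rows [[-0.107, -0.959, 0.262], [-0.036, -0.26, -0.965], [0.994, -0.112, -0.006]] F [ 0.   0.4 -0.6] gap 0.0598 q [-0.49  0.38  0.65  1.89  0.05  0.95 -0.01]
tool shift cm [-0.76  3.16  0.04]
```

View pics/g1.png

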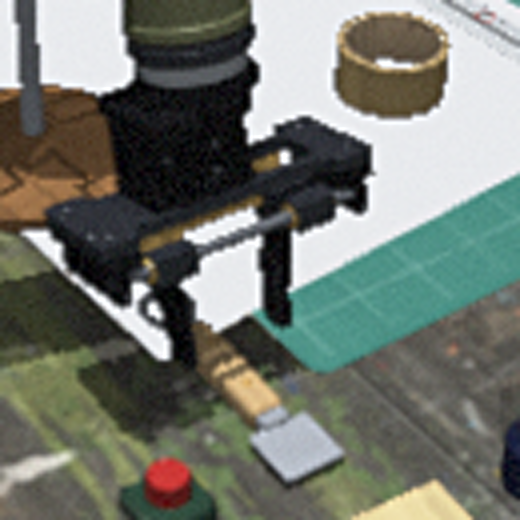

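Call:
{"api": "step_arm", "payload": {
  "motion": [
    [[-0.4, 1.6, 0], [0, 0, 0], 6],
    [[-0.4, 1.6, 0], [0, 0, 0], 6],
    [[0, 0, 0], [0, 0, 0], 6]
  ]
}}

```text
time: 14.25
ee_pos: [0.5529, -0.1659, 0.0122]
tcp_rot: [-0.397, 0.534, -0.462, 0.586]
contact_force: [-0.7, 0.1, -1.2]
finger_gap: 0.0602
```

```bash
python3 - <<'E'
from h import *
st([.550,-.162,.006])
E
```

```text
t 14.25 p [ 0.5529 -0.1659  0.0122] axes xyz rows [[-0.114, -0.959, 0.259], [-0.029, -0.258, -0.966], [0.993, -0.118, 0.002]] F [-0.7  0.1 -1.2] gap 0.0602 q [-0.46  0.42  0.64  1.9   0.02  0.89  0.  ]
tool shift cm [-0.5   0.51 -0.34]
```

Call:
{"api": "step_arm", "payload": {
  "motion": [
    [[-0.3, 0.5, -0.3], [0, 0, 0], 6],
    [[0, 0, 0], [0, 0, 0], 6]
  ]
}}

```text
time: 14.45
ee_pos: [0.5512, -0.1654, 0.0091]
tcp_rot: [-0.397, 0.533, -0.462, 0.587]
contact_force: [-0.7, -0.6, -1.0]
finger_gap: 0.0597
```

```bash
python3 - <<'E'
from h import *
st([.550,-.162,.006])
E
```

```text
t 14.45 p [ 0.5512 -0.1654  0.0091] axes xyz rows [[-0.117, -0.959, 0.258], [-0.026, -0.257, -0.966], [0.993, -0.12, 0.005]] F [-0.7 -0.6 -1. ] gap 0.0597 q [-0.46  0.42  0.64  1.91  0.02  0.88  0.  ]
tool shift cm [-0.39  0.21 -0.16]
```

Call:
{"api": "step_arm", "payload": {
  "motion": [
    [[-0.2, 0.3, 0], [0, 0, 0], 6],
    [[0, 0, 0], [0, 0, 0], 1.5],
    [[0, 0, 0], [0, 0, 0], 1.5],
    [[0, 0, 0], [0, 0, 0], 1.5],
    [[0, 0, 0], [0, 0, 0], 1.5],
    [[0, 0, 0], [0, 0, 0], 1.5],
    [[0, 0, 0], [0, 0, 0], 1.5]
  ],
  "squeeze": 40
}}

```text
time: 15.15
ee_pos: [0.5527, -0.1642, 0.008]
tcp_rot: [-0.398, 0.532, -0.462, 0.588]
contact_force: [-0.2, -0.2, 1.6]
finger_gap: 0.0237
```

```bash
python3 - <<'E'
from h import *
s,M,p=st([.550,-.162,.006])
np.savez('grasp.npz',M=M,p=p)
im=snap('scene','g2');crop(im,270,170,400,300,'g2')
E
```

```text
t 15.15 p [ 0.5527 -0.1642  0.008 ] axes xyz rows [[-0.118, -0.959, 0.257], [-0.023, -0.256, -0.966], [0.993, -0.12, 0.008]] F [-0.2 -0.2  1.6] gap 0.0237 q [-0.46  0.42  0.64  1.91  0.02  0.88 -0.  ]
tool shift cm [-0.23  0.14 -0.3 ]
```

View pics/g2.png

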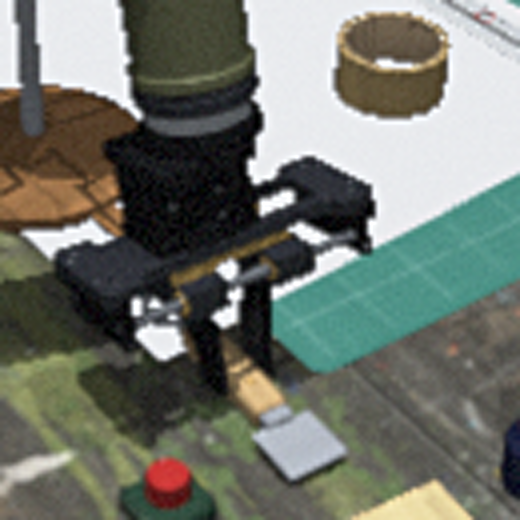

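```bash
cat >> h.py <<'E'
C=np.array([.587,.113,0]);TH=np.radians(-89)
RH=np.array([np.cos(TH),np.sin(TH),0]);UP=np.array([0,0,1.])
g=np.load('grasp.npz')
def Smat(x,z): return np.stack([x,np.cross(z,x),z],1)
_x=np.array([.12,.993,0]);_x/=np.linalg.norm(_x)
GP=np.array([.553,-.1615,.009])
RG=g['M'].T@Smat(_x,UP); PG=g['M'].T@(GP-g['p'])   # scraper in tool
def eye_now():
    s=robot.observe();M=Rot.from_quat(np.roll(s['tcp_rot'],-1)).as_matrix();p=np.array(s['ee_pos'])
    S=M@RG;q=p+M@PG;e=q+.074*S[:,0];d=e-C
    print("eye r",(d@RH).round(4),"lat(RHxUP)",(d@np.cross(UP,RH)).round(4),"z",e[2].round(4),"alpha",np.degrees(np.arcsin(S[2,0])).round(1),"yaw err",np.degrees(np.arcsin(S[:,0]@np.cross(UP,RH))).round(1),"roll",np.degrees(np.arcsin(S[2,1])).round(1))
    return e,S
def plan(r,z,al,lat=0):
    a=np.radians(al);x=-RH*np.cos(a)+UP*np.sin(a);S=Smat(x,UP*np.cos(a)+RH*np.sin(a))
    e=C+r*RH+lat*np.cross(UP,RH)+z*UP;q=e-.074*x
    M2=S@RG.T;p2=q-M2@PG
    s,M,p=st();eye_now()
    print("target tcp",p2.round(4),"shift cm (now axes)",(M.T@(p2-p)*100).round(2),"(target axes)",(M2.T@(p2-p)*100).round(2),"rotvec",Rot.from_matrix(M.T@M2).as_rotvec().round(3),"M2 y",M2[:,1].round(2))
E
python3 -c "
from h import *
plan(.15,.28,28)"
```

```text
t 15.2 p [ 0.5527 -0.1642  0.008 ] axes xyz rows [[-0.118, -0.959, 0.257], [-0.023, -0.256, -0.966], [0.993, -0.12, 0.008]] F [-0.4  0.9  1.1] gap 0.0233 q [-0.46  0.42  0.64  1.91  0.02  0.88 -0.  ]
eye r 0.2005 lat(RHxUP) -0.0286 z 0.009 alpha 0.0 yaw err 7.9 roll -0.0
target tcp [ 0.5908 -0.1042  0.2431] shift cm (now axes) [ -0.16 -24.34   3.25] (target axes) [-11.11 -21.52   4.06] rotvec [ 0.001 -0.135  0.489] M2 y [ 0.    0.23 -0.97]
```

Call:
{"api": "step_arm", "payload": {
  "motion": [
    [[0.5, -2, 0], [0, 0, 0], 1.5],
    [[1, -4, 0], [0, 0, 0], 1.5],
    [[1, -4, 0], [0, 0, 0], 1.5],
    [[1, -4, 0], [0, 0, 0], 1.5]
  ]
}}

```text
time: 15.6
ee_pos: [0.546, -0.1608, 0.1487]
tcp_rot: [-0.394, 0.536, -0.465, 0.584]
contact_force: [0.9, 0.2, -1.6]
finger_gap: 0.0233
```

```bash
python3 -c "
from h import *
plan(.17,.28,28)"
```

```text
t 15.6 p [ 0.546  -0.1608  0.1487] axes xyz rows [[-0.114, -0.959, 0.26], [-0.039, -0.257, -0.966], [0.993, -0.12, -0.008]] F [ 0.9  0.2 -1.6] gap 0.0233 q [-0.54  0.23  0.69  1.8   0.13  1.17 -0.03]
eye r 0.197 lat(RHxUP) -0.0352 z 0.1495 alpha -0.2 yaw err 7.9 roll 0.9
target tcp [ 0.5912 -0.1242  0.2431] shift cm (now axes) [ -1.57 -10.23   3.96] (target axes) [-5.63 -8.35  4.63] rotvec [ 0.018 -0.136  0.491] M2 y [ 0.    0.23 -0.97]
```

Call:
{"api": "step_arm", "payload": {
  "motion": [
    [[0, -3, 1], [0, -0.03, 0.12], 1.5],
    [[0, -3, 1], [0, -0.03, 0.12], 1.5],
    [[0, -2.5, 1], [0, -0.03, 0.12], 1.5],
    [[0, -1, 1], [0, -0.03, 0.12], 1.5],
    [[0, 0, 0], [0, 0, 0], 1.5]
  ]
}}

```text
time: 16.1
ee_pos: [0.5928, -0.1492, 0.2517]
tcp_rot: [0.56, -0.44, 0.552, -0.435]
contact_force: [0.2, -2.6, -0.9]
finger_gap: 0.0233
```

```bash
python3 -c "
from h import *
plan(.15,.275,28)
im=snap('scene','h1');crop(im,210,60,360,260,'h1s')
im=snap('top','h1');crop(im,215,150,335,240,'h1t')"
```

```text
t 16.1 p [ 0.5928 -0.1492  0.2517] axes xyz rows [[0.014, -0.972, -0.235], [0.001, 0.235, -0.972], [1.0, 0.013, 0.004]] F [ 0.2 -2.6 -0.9] gap 0.0233 q [-0.19  0.33  0.68  1.48 -0.42  1.52  0.53]
eye r 0.1952 lat(RHxUP) 0.0013 z 0.2891 alpha 28.5 yaw err 0.1 roll 0.2
target tcp [ 0.5908 -0.1042  0.2381] shift cm (now axes) [-4.05  2.37 -0.14] (target axes) [-4.07  2.34 -0.14] rotvec [ 0.003 -0.001 -0.008] M2 y [ 0.    0.23 -0.97]
```

View pics/h1s.png

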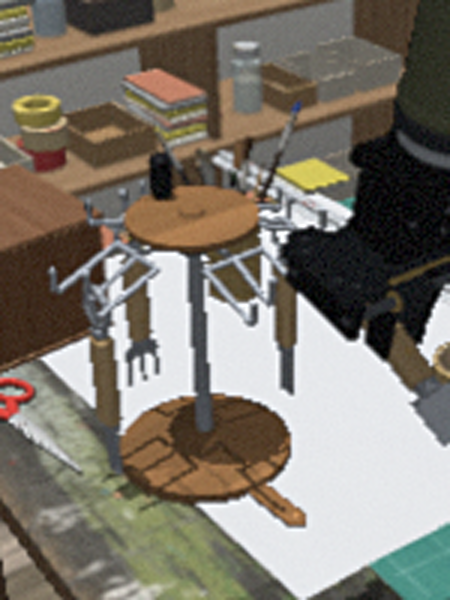

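View pics/h1t.png

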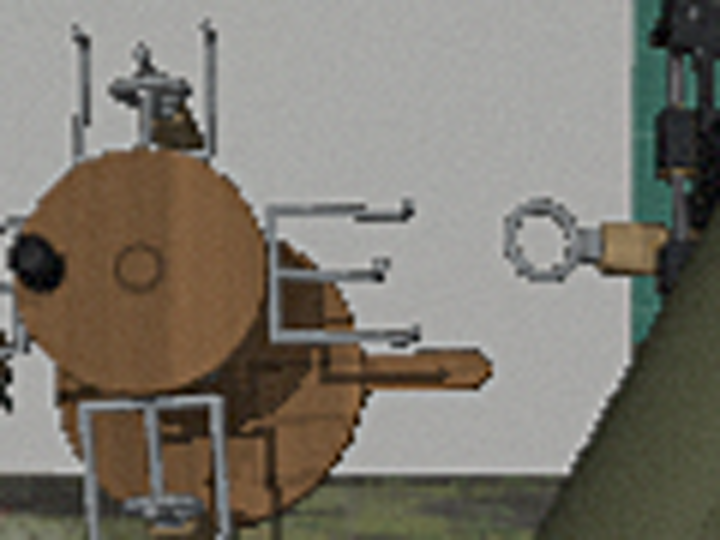

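```bash
python3 -c "
from h import *
e,S=eye_now();print(e)
m=onz('top',215+541/6,150+241/6,.289);d=m-C;print(m,'r',d@RH,'lat',d@np.cross(UP,RH))
hk([(406,208),(412,338),(382,268),(274,210),(277,338)],6,(215,150))
t=onz('top',215+382/6,150+268/6,.24);d=t-C;print('tip r',d@RH,'lat',d@np.cross(UP,RH))
gm=(onz('top',215+406/6,150+208/6,.238)+onz('top',215+412/6,150+338/6,.238))/2;d=gm-C;print('gm',d@RH,d@np.cross(UP,RH))
"
```

```text
eye r 0.1906 lat(RHxUP) 0.0008 z 0.2882 alpha 28.5 yaw err -0.1 roll 0.3
[ 0.59110224 -0.07754626  0.28823852]
[ 0.59095951 -0.07678636  0.289     ] r 0.18982655368847245 lat 0.000646679215384493
[[0.6207, -0.0109], [0.5569, -0.0141], [0.5908, 0.0002], [0.6201, 0.0522], [0.5573, 0.0498]]
guards mid -89.17 perp guards -87.13 tip -88.09 0.11282799244052931 corners mid -88.43 corner perp -87.87 side wires -89.41 -90.36
tip r 0.1128137297467544 lat 0.0017939506086855862
gm 0.125499833935814 -0.0003713683059046773
```

```bash
python3 -c "
from h import *
plan(.113,.262,28,.001)"
```

```text
t 16.2 p [ 0.5924 -0.1445  0.2508] axes xyz rows [[0.018, -0.972, -0.235], [-0.003, 0.235, -0.972], [1.0, 0.019, 0.002]] F [ 0.1  0.7 -2.1] gap 0.0234 q [-0.2   0.33  0.67  1.48 -0.41  1.52  0.53]
eye r 0.1906 lat(RHxUP) 0.0008 z 0.2882 alpha 28.5 yaw err -0.1 roll 0.3
target tcp [ 0.5912 -0.0672  0.2251] shift cm (now axes) [-6.91  4.31  0.01] (target axes) [-6.94  4.25 -0.03] rotvec [ 0.006  0.003 -0.008] M2 y [ 0.    0.23 -0.97]
```

Call:
{"api": "step_arm", "payload": {
  "motion": [
    [[-1.3, 0.6, 0], [0, 0, 0], 1.5],
    [[-1.3, 0.7, 0], [0, 0, 0], 1.5],
    [[-1.3, 0.7, 0], [0, 0, 0], 1.5],
    [[-1.3, 0.7, 0], [0, 0, 0], 1.5],
    [[-0.6, 0.5, 0], [0, 0, 0], 1.5],
    [[0, 0, 0], [0, 0, 0], 1.5]
  ]
}}

```text
time: 16.8
ee_pos: [0.5885, -0.0633, 0.2282]
tcp_rot: [0.562, -0.447, 0.55, -0.426]
contact_force: [0.1, 0.3, -0.9]
finger_gap: 0.0233
```

```bash
python3 -c "
from h import *
im=snap('scene','h2');crop(im,240,80,340,180,'h2s')
im=snap('top','h2');crop(im,245,170,325,230,'h2t')
plan(.113,.25,28,.001)"
```

```text
t 16.9 p [ 0.5889 -0.0654  0.2288] axes xyz rows [[0.03, -0.971, -0.237], [-0.011, 0.236, -0.972], [0.999, 0.031, -0.004]] F [-0.5 -0.6 -1.9] gap 0.0232 q [-0.32  0.27  0.64  1.58 -0.39  1.44  0.41]
eye r 0.1115 lat(RHxUP) -0.0021 z 0.2664 alpha 28.6 yaw err -0.6 roll 0.6
target tcp [ 0.5912 -0.0672  0.2131] shift cm (now axes) [0.56 1.48 0.23] (target axes) [0.54 1.49 0.22] rotvec [ 0.015  0.015 -0.01 ] M2 y [ 0.    0.23 -0.97]
```

View pics/h2s.png

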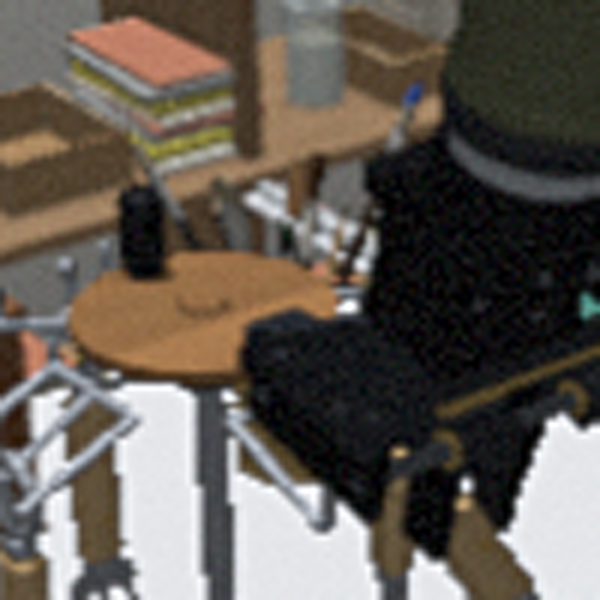

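View pics/h2t.png

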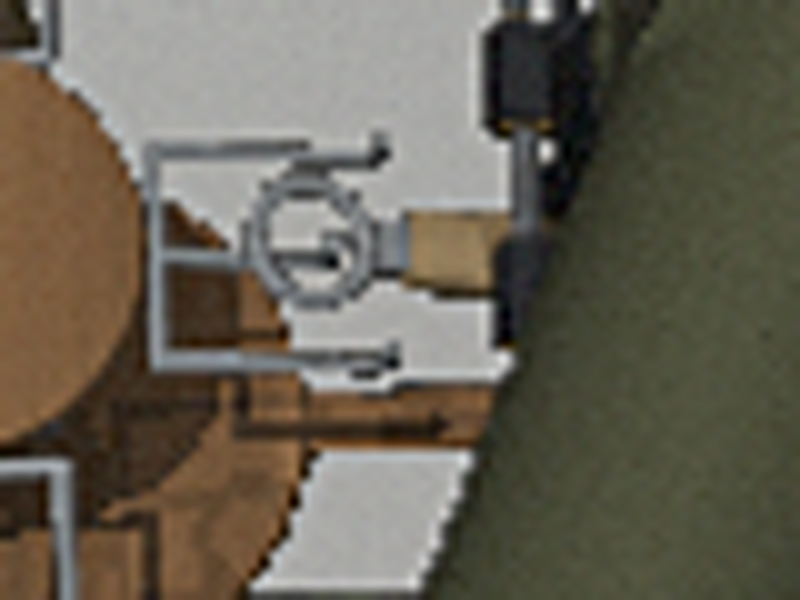

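Call:
{"api": "step_arm", "payload": {
  "motion": [
    [[0.4, 0.4, 0.3], [0.01, 0.01, 0], 1.5],
    [[0.1, 0.7, 0], [0, 0, 0], 1.5],
    [[0, 0, 0], [0, 0, 0], 1.5]
  ]
}}

```text
time: 17.2
ee_pos: [0.5924, -0.0711, 0.2164]
tcp_rot: [0.56, -0.44, 0.551, -0.435]
contact_force: [-0.4, 0.8, -1.2]
finger_gap: 0.0234
```

```bash
python3 -c "
from h import *
im=snap('top','h3');crop(im,245,170,325,230,'h3t')
plan(.113,.232,28,.001)"
```

```text
t 17.25 p [ 0.5926 -0.0715  0.2169] axes xyz rows [[0.015, -0.972, -0.234], [0.003, 0.234, -0.972], [1.0, 0.014, 0.006]] F [-0.2 -0.7 -1.2] gap 0.0236 q [-0.31  0.28  0.64  1.59 -0.4   1.41  0.41]
eye r 0.1176 lat(RHxUP) 0.0024 z 0.2543 alpha 28.4 yaw err 0.0 roll 0.1
target tcp [ 0.5912 -0.0672  0.1951] shift cm (now axes) [ 0.1   2.22 -0.15] (target axes) [ 0.08  2.22 -0.15] rotvec [ 0.001 -0.001 -0.007] M2 y [ 0.    0.23 -0.97]
```

View pics/h3t.png

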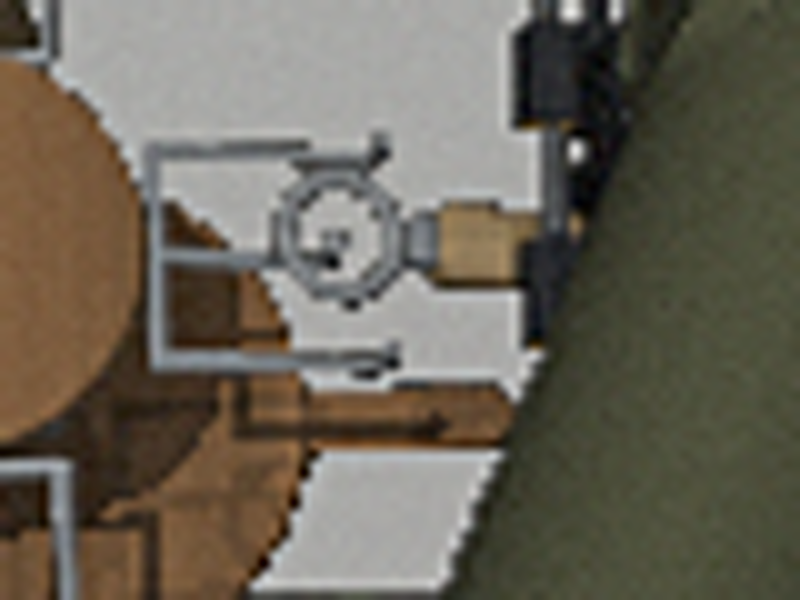

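Call:
{"api": "step_arm", "payload": {
  "motion": [
    [[0, 0.8, -0.2], [0, 0, 0], 1.5],
    [[0, 0.6, 0], [0, 0, 0], 1.5],
    [[0, 0, 0], [0, 0, 0], 1.5]
  ]
}}

```text
time: 17.55
ee_pos: [0.5904, -0.0691, 0.2021]
tcp_rot: [0.56, -0.44, 0.551, -0.436]
contact_force: [-0.4, -0.1, -1.9]
finger_gap: 0.0235
```

```bash
python3 -c "
from h import *
im=snap('top','h4');crop(im,245,170,325,230,'h4t')
im=snap('scene','h4');crop(im,240,80,340,180,'h4s')
plan(.113,.222,28,.001)"
```

```text
t 17.65 p [ 0.5908 -0.0694  0.2029] axes xyz rows [[0.013, -0.972, -0.233], [0.004, 0.234, -0.972], [1.0, 0.012, 0.007]] F [-0.  -0.2 -0.7] gap 0.0234 q [-0.31  0.28  0.64  1.62 -0.4   1.38  0.42]
eye r 0.1154 lat(RHxUP) 0.0007 z 0.2402 alpha 28.4 yaw err 0.1 roll 0.0
target tcp [ 0.5912 -0.0672  0.1851] shift cm (now axes) [0.21 1.78 0.03] (target axes) [0.2  1.78 0.03] rotvec [-0.    -0.002 -0.007] M2 y [ 0.    0.23 -0.97]
```

View pics/h4t.png

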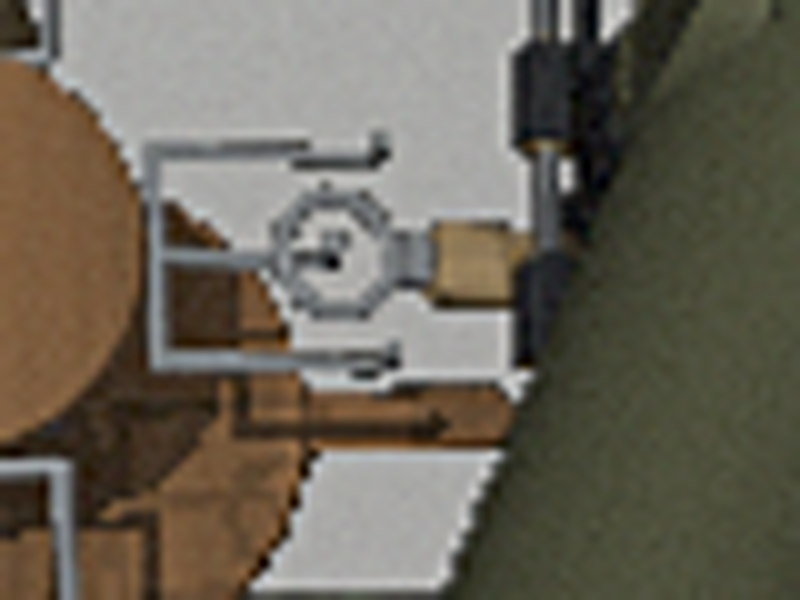

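View pics/h4s.png

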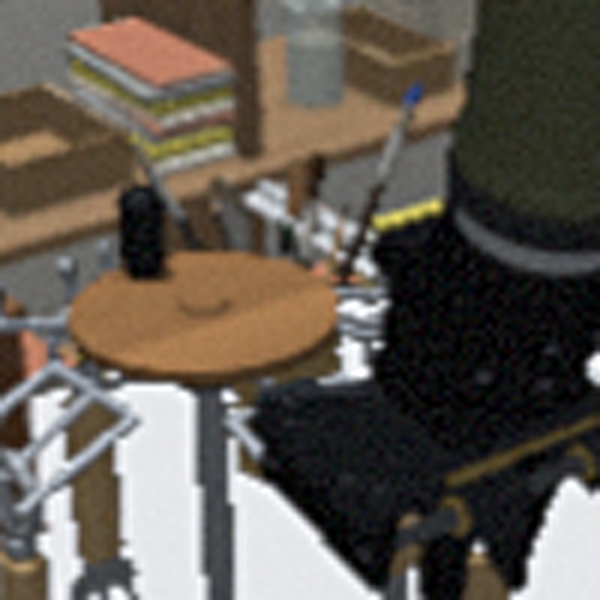

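Call:
{"api": "step_arm", "payload": {
  "motion": [
    [[0.2, 0.8, 0], [0, 0, 0], 1.5],
    [[0, 0.7, 0], [0, 0, 0], 1.5],
    [[0, 0, 0], [0, 0, 0], 1.5]
  ]
}}

```text
time: 17.95
ee_pos: [0.5912, -0.0676, 0.187]
tcp_rot: [0.56, -0.439, 0.551, -0.436]
contact_force: [0.6, 0.9, -1.8]
finger_gap: 0.0234
```

```bash
python3 -c "
from h import *
import math
a=math.radians(50)
plan(.105+.017*math.cos(a),.2235-.017*math.sin(a),50,.001)"
```

```text
t 17.95 p [ 0.5912 -0.0676  0.187 ] axes xyz rows [[0.013, -0.972, -0.233], [0.005, 0.233, -0.972], [1.0, 0.012, 0.008]] F [ 0.6  0.9 -1.8] gap 0.0234 q [-0.31  0.29  0.63  1.64 -0.41  1.35  0.43]
eye r 0.1136 lat(RHxUP) 0.0012 z 0.2243 alpha 28.4 yaw err 0.1 roll -0.0
target tcp [ 0.5909 -0.0514  0.1511] shift cm (now axes) [-0.73  3.87 -0.04] (target axes) [ 0.74  3.87 -0.03] rotvec [-0.002  0.001  0.377] M2 y [-0.    0.58 -0.82]
```

Call:
{"api": "step_arm", "payload": {
  "motion": [
    [[-0.1, 1.3, 0], [0, 0, 0.125], 1.5],
    [[-0.1, 1.3, 0], [0, 0, 0.125], 1.5],
    [[-0.1, 1.3, 0], [0, 0, 0.125], 1.5],
    [[0, 0, 0], [0, 0, 0], 1.5]
  ]
}}

```text
time: 18.35
ee_pos: [0.5933, -0.0473, 0.1517]
tcp_rot: [0.636, -0.326, 0.622, -0.319]
contact_force: [-1.7, -1.2, -2.0]
finger_gap: 0.0237
```

```bash
python3 -c "
from h import *
import math
a=math.radians(70)
plan(.105+.017*math.cos(a),.2235-.017*math.sin(a),70,.001)
im=snap('top','h5');crop(im,245,170,325,230,'h5t')
im=snap('scene','h5');crop(im,240,80,360,200,'h5s')
"
```

```text
t 18.35 p [ 0.5933 -0.0473  0.1517] axes xyz rows [[0.022, -0.812, -0.583], [-0.0, 0.583, -0.812], [1.0, 0.018, 0.013]] F [-1.7 -1.2 -2. ] gap 0.0237 q [-0.06  0.46  0.57  1.63 -0.78  1.51  0.73]
eye r 0.1124 lat(RHxUP) 0.0027 z 0.2116 alpha 50.6 yaw err -0.6 roll -0.4
target tcp [ 0.5904 -0.0231  0.1351] shift cm (now axes) [-1.01  2.76 -0.27] (target axes) [-0.03  2.94 -0.27] rotvec [-0.001  0.013  0.339] M2 y [-0.01  0.82 -0.57]
```

View pics/h5t.png

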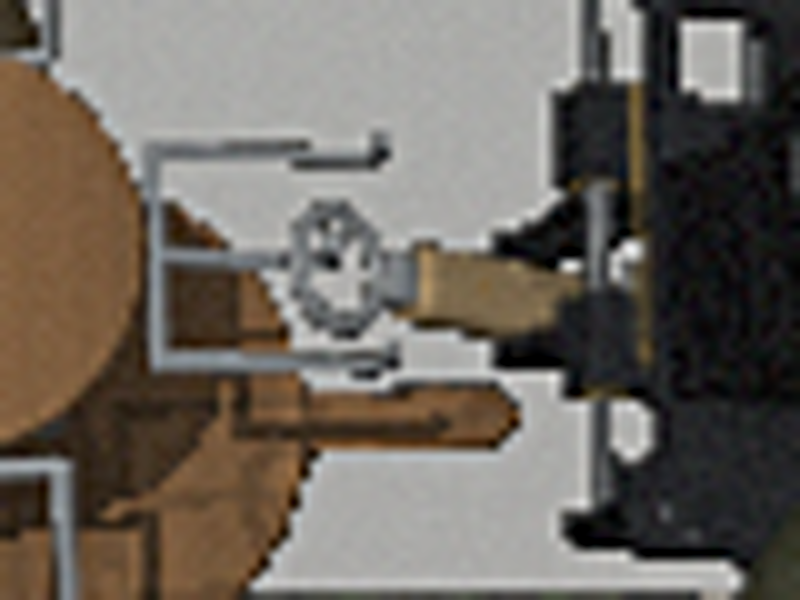

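View pics/h5s.png

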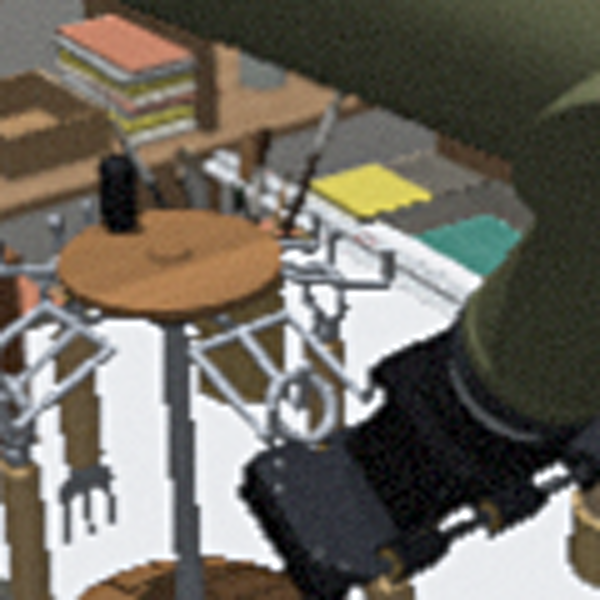

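Call:
{"api": "step_arm", "payload": {
  "motion": [
    [[-0.2, 1, -0.2], [0, 0.005, 0.113], 1.5],
    [[-0.2, 1, -0.1], [0, 0.005, 0.113], 1.5],
    [[-0.2, 1, 0], [0, 0, 0.113], 1.5],
    [[0, 0, 0], [0, 0, 0], 1.5]
  ]
}}

```text
time: 18.85
ee_pos: [0.597, -0.0138, 0.1457]
tcp_rot: [0.686, -0.22, 0.662, -0.206]
contact_force: [-0.7, -0.6, -3.4]
finger_gap: 0.0234
```

```bash
python3 -c "
from h import *
import math
a=math.radians(80)
plan(.105+.017*math.cos(a),.2225-.017*math.sin(a),80,.001)
im=snap('top','h6');crop(im,245,170,325,230,'h6t')
im=snap('scene','h6');crop(im,240,80,360,200,'h6s')
"
```

```text
t 18.85 p [ 0.597  -0.0138  0.1457] axes xyz rows [[0.039, -0.574, -0.818], [-0.009, 0.818, -0.575], [0.999, 0.03, 0.027]] F [-0.7 -0.6 -3.4] gap 0.0234 q [ 0.09  0.61  0.47  1.61 -1.01  1.69  0.88]
eye r 0.1015 lat(RHxUP) 0.0054 z 0.218 alpha 69.7 yaw err -1.7 roll -1.4
target tcp [ 0.5901 -0.0073  0.13  ] shift cm (now axes) [ 0.88  1.44 -0.71] (target axes) [ 1.14  1.26 -0.68] rotvec [0.004 0.032 0.178] M2 y [-0.01  0.91 -0.42]
```

View pics/h6t.png

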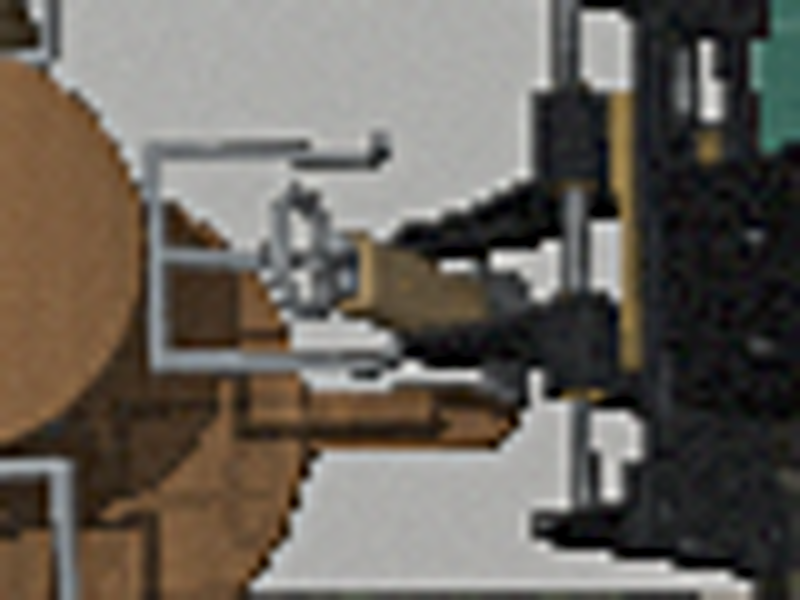

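View pics/h6s.png

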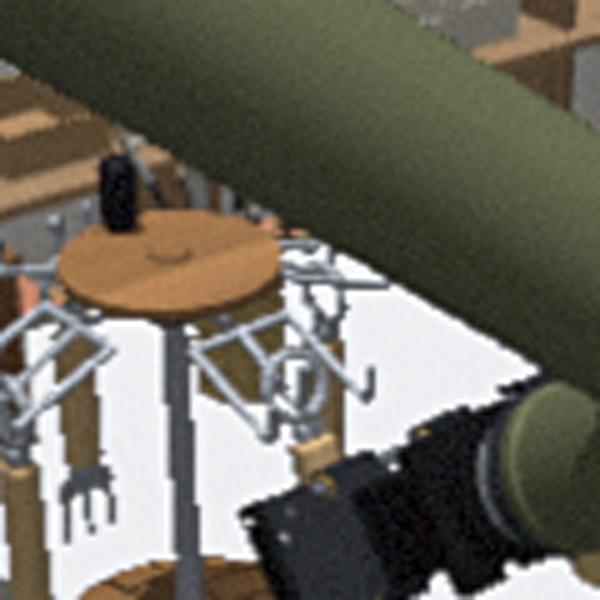

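Call:
{"api": "step_arm", "payload": {
  "motion": [
    [[0.5, 0.5, -0.4], [0, 0.015, 0.06], 1.5],
    [[0.3, 0.5, -0.3], [0, 0.015, 0.06], 1.5],
    [[0, 0, 0], [0, 0, 0], 1.5]
  ]
}}

```text
time: 19.25
ee_pos: [0.5948, -0.0077, 0.1427]
tcp_rot: [0.693, -0.184, 0.676, -0.171]
contact_force: [-0.1, -0.2, -2.1]
finger_gap: 0.0236
```

```bash
python3 -c "
from h import *
import math
a=math.radians(78)
plan(.105+.017*math.cos(a),.2225-.017*math.sin(a),78,.001)
im=snap('top','h7');crop(im,245,170,325,230,'h7t')
im=snap('scene','h7');crop(im,240,80,360,200,'h7s')
"
```

```text
t 19.25 p [ 0.5948 -0.0077  0.1427] axes xyz rows [[0.028, -0.485, -0.874], [-0.011, 0.874, -0.486], [1.0, 0.024, 0.019]] F [-0.1 -0.2 -2.1] gap 0.0236 q [ 0.14  0.66  0.44  1.61 -1.07  1.75  0.91]
eye r 0.103 lat(RHxUP) 0.0041 z 0.2173 alpha 75.8 yaw err -1.2 roll -1.0
target tcp [ 0.5902 -0.0105  0.1306] shift cm (now axes) [ 1.17  0.35 -0.49] (target axes) [ 1.2   0.3  -0.47] rotvec [0.004 0.022 0.038] M2 y [-0.01  0.89 -0.45]
```

View pics/h7t.png

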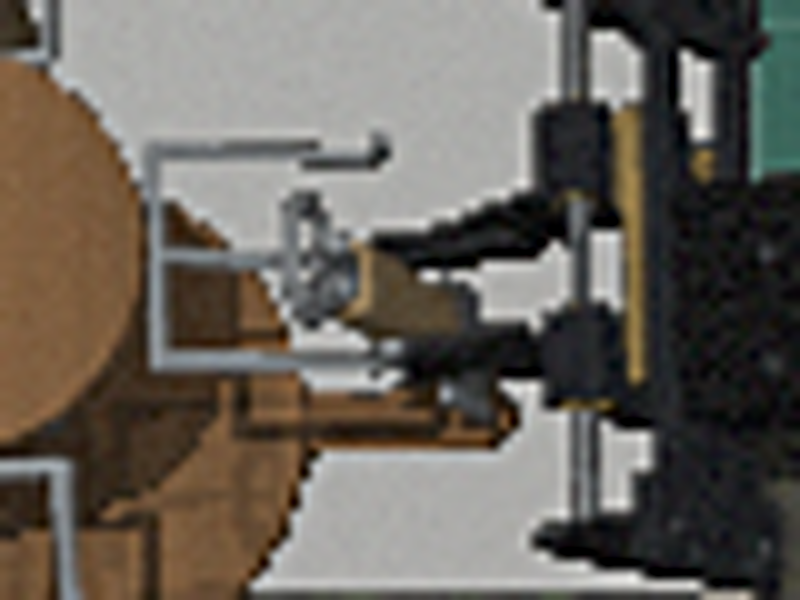

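View pics/h7s.png

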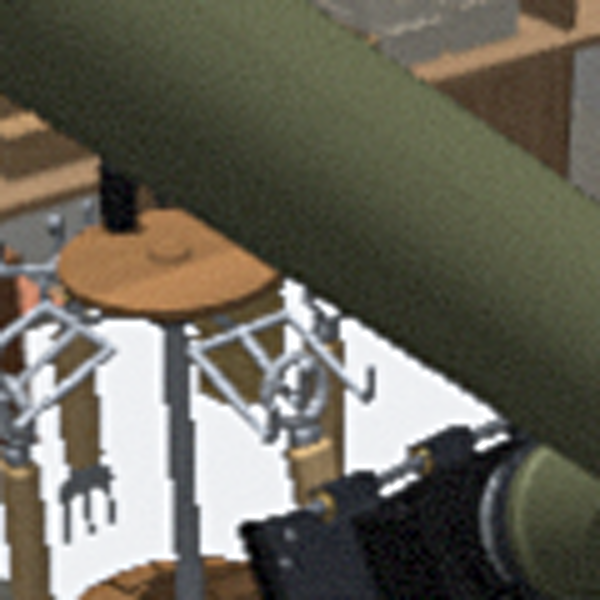

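Call:
{"api": "step_arm", "payload": {
  "motion": [
    [[0.6, 0.2, -0.3], [0, 0.01, 0.02], 1.5],
    [[0.5, 0.1, -0.2], [0, 0.01, 0.02], 1.5],
    [[0, 0, 0], [0, 0, 0], 1.5]
  ]
}}

```text
time: 19.65
ee_pos: [0.5927, -0.0093, 0.1369]
tcp_rot: [0.693, -0.17, 0.682, -0.159]
contact_force: [0.2, -0.4, -2.3]
finger_gap: 0.0235
```

```bash
python3 -c "
from h import *
import math
a=math.radians(78)
plan(.105+.017*math.cos(a),.2225-.017*math.sin(a),78,.001)
im=snap('top','h8');crop(im,245,170,325,230,'h8t')
im=snap('scene','h8');crop(im,240,100,360,220,'h8s')
"
```

```text
t 19.65 p [ 0.5927 -0.0093  0.1369] axes xyz rows [[0.02, -0.453, -0.891], [-0.011, 0.891, -0.453], [1.0, 0.018, 0.013]] F [ 0.2 -0.4 -2.3] gap 0.0235 q [ 0.16  0.69  0.43  1.6  -1.09  1.77  0.93]
eye r 0.1073 lat(RHxUP) 0.0026 z 0.2122 alpha 77.9 yaw err -0.7 roll -0.6
target tcp [ 0.5902 -0.0105  0.1306] shift cm (now axes) [ 0.61  0.18 -0.26] (target axes) [ 0.62  0.18 -0.25] rotvec [0.003 0.014 0.001] M2 y [-0.01  0.89 -0.45]
```

View pics/h8t.png

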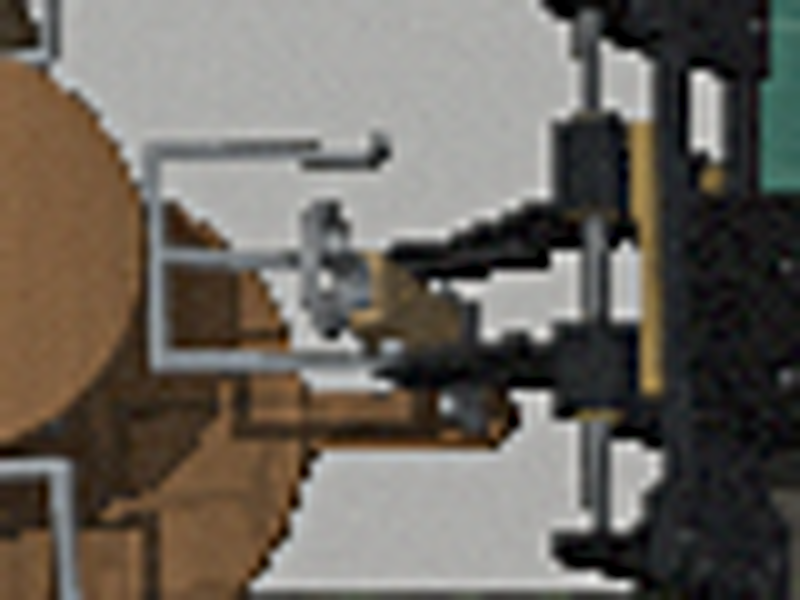

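View pics/h8s.png

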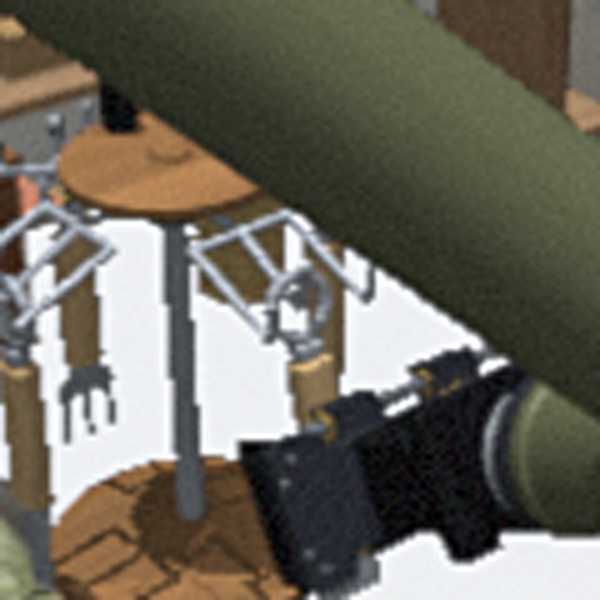

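Call:
{"api": "step_arm", "payload": {
  "motion": [
    [[0.5, 0.2, -0.2], [0, 0.01, 0], 1.5],
    [[0, 0, 0], [0, 0, 0], 1.5]
  ]
}}

```text
time: 19.95
ee_pos: [0.5913, -0.0097, 0.132]
tcp_rot: [0.69, -0.169, 0.685, -0.161]
contact_force: [-0.0, 0.1, -2.1]
finger_gap: 0.0235
```

```bash
python3 -c "
from h import *
import math
a=math.radians(78)
plan(.105+.017*math.cos(a),.2225-.017*math.sin(a),78,.001)
"
```

```text
t 19.95 p [ 0.5913 -0.0097  0.132 ] axes xyz rows [[0.011, -0.454, -0.891], [-0.01, 0.891, -0.454], [1.0, 0.014, 0.005]] F [-0.   0.1 -2.1] gap 0.0235 q [ 0.16  0.69  0.43  1.61 -1.09  1.76  0.93]
eye r 0.1077 lat(RHxUP) 0.0018 z 0.2073 alpha 77.9 yaw err -0.2 roll -0.2
target tcp [ 0.5902 -0.0105  0.1306] shift cm (now axes) [ 0.16 -0.   -0.11] (target axes) [ 0.16 -0.   -0.11] rotvec [0.002 0.005 0.002] M2 y [-0.01  0.89 -0.45]
```

Call:
{"api": "step_arm", "payload": {
  "motion": [
    [[0.2, 0, -0.1], [0, 0, 0], 1.5],
    [[0, 0, 0], [0, 0, 0], 2.5],
    [[0, 0, 0], [0, 0, 0], 2.9],
    [[0, 0, 0], [0, 0, 0], 3.4],
    [[0, 0, 0], [0, 0, 0], 4],
    [[0, 0, 0], [0, 0, 0], 5],
    [[0, 0, 0], [0, 0, 0], 5]
  ],
  "squeeze": 10
}}

```text
time: 20.65
ee_pos: [0.5908, -0.0103, 0.1319]
tcp_rot: [0.691, -0.168, 0.684, -0.16]
contact_force: [0.0, 0.1, 0.4]
finger_gap: 0.0467
```

```bash
python3 -c "
from h import *
st()
im=snap('top','i1');crop(im,245,170,325,230,'i1t')
im=snap('scene','i1');crop(im,240,100,360,220,'i1s')
"
```

```text
t 20.65 p [ 0.5908 -0.0103  0.1319] axes xyz rows [[0.013, -0.451, -0.892], [-0.01, 0.892, -0.452], [1.0, 0.014, 0.007]] F [0.  0.1 0.4] gap 0.0467 q [ 0.16  0.69  0.43  1.61 -1.09  1.77  0.93]
```

View pics/i1t.png

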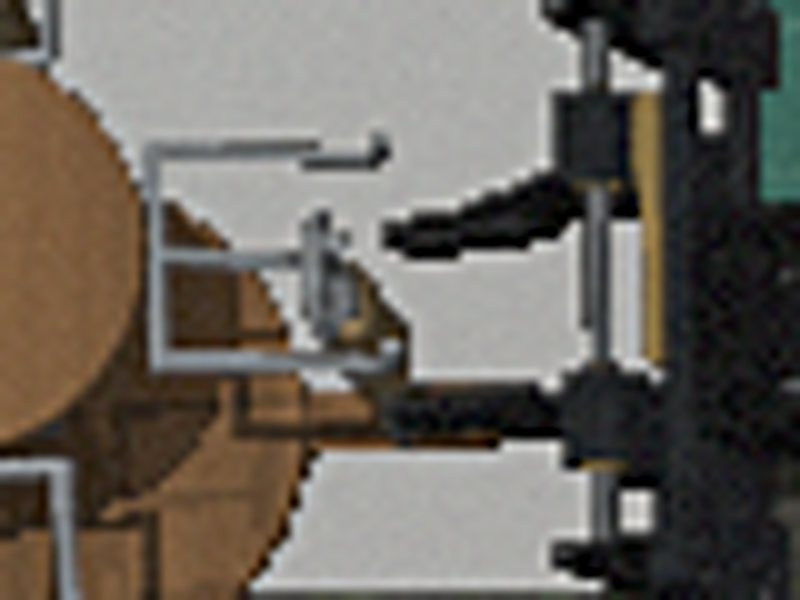

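View pics/i1s.png

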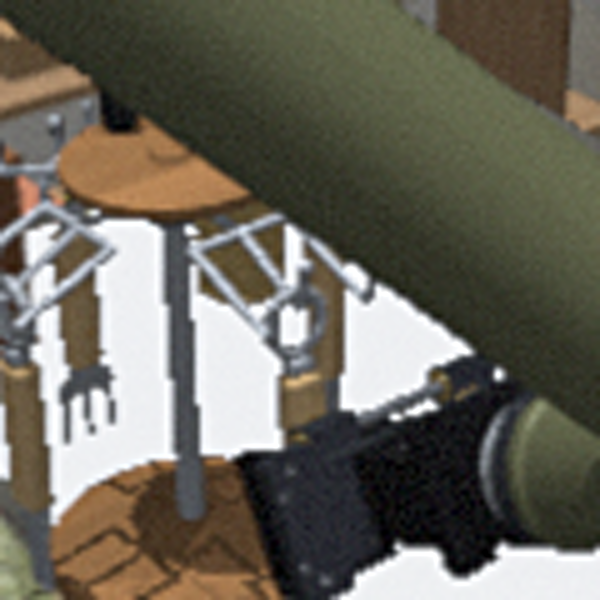

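Call:
{"api": "step_arm", "payload": {
  "motion": [
    [[0.5, -1.5, 0], [0, 0, 0], 5],
    [[1, -3, 0], [0, 0, 0], 5],
    [[1.5, -4, 0], [0, 0, 0], 5],
    [[1.5, -4, 0], [0, 0, 0], 5],
    [[1, -4, 0], [0, 0, 0], 5],
    [[0, 0, 0], [0, 0, 0], 5],
    [[0, 0, 0], [0, 0, 0], 5],
    [[0, 0, 0], [0, 0, 0], 5]
  ]
}}

```text
time: 21.55
ee_pos: [0.5911, -0.1938, 0.1574]
tcp_rot: [0.69, -0.169, 0.685, -0.16]
contact_force: [-1.0, 0.2, 0.9]
finger_gap: 0.0501
```

```bash
python3 -c "
from h import *
st()
im=snap('top','i2');crop(im,195,140,335,245,'i2t')
im=snap('scene','i2');crop(im,220,100,420,300,'i2s')
"
```

```text
t 21.55 p [ 0.5911 -0.1938  0.1574] axes xyz rows [[0.01, -0.453, -0.891], [-0.011, 0.891, -0.453], [1.0, 0.014, 0.004]] F [-1.   0.2  0.9] gap 0.0501 q [ 0.41  0.86  0.46  1.27 -1.03  2.01  0.93]
```

View pics/i2t.png

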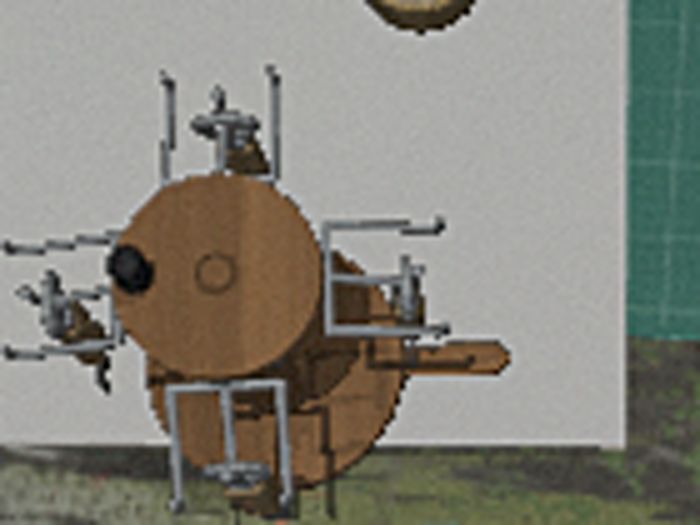

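View pics/i2s.png

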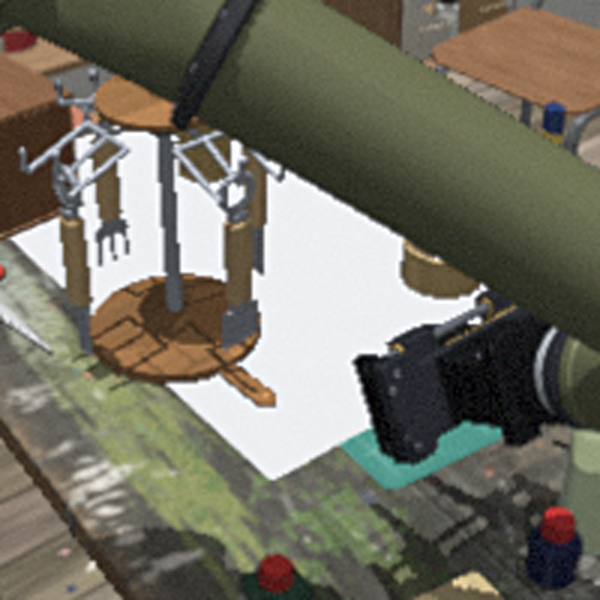

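Call:
{"api": "step_arm", "payload": {
  "motion": [
    [[-2.5, -1.2, 0], [0, 0, 0], 5],
    [[-3, -1.5, 0], [0, 0, 0], 5],
    [[-3, -1.5, 0], [0, 0, 0], 5],
    [[-3, -1.5, 0], [0, 0, 0], 5],
    [[0, 0, 0], [0, 0, 0], 5]
  ]
}}

```text
time: 22.15
ee_pos: [0.5917, -0.1819, 0.2893]
tcp_rot: [0.69, -0.172, 0.686, -0.153]
contact_force: [-0.3, -1.1, 1.0]
finger_gap: 0.05
```

```bash
python3 -c "
from h import *
st()
im=snap('top','i3');crop(im,190,130,480,280,'i3t')
im=snap('scene','i3');crop(im,200,80,460,340,'i3s')
b=cv2.imread('pics/top0.png');a=cv2.imread('pics/scene0.png')
"
```

```text
t 22.15 p [ 0.5917 -0.1819  0.2893] axes xyz rows [[0.012, -0.447, -0.894], [-0.025, 0.894, -0.447], [1.0, 0.027, -0.0]] F [-0.3 -1.1  1. ] gap 0.05 q [ 0.56  0.7   0.19  1.19 -0.93  2.05  0.69]
```

View pics/i3t.png

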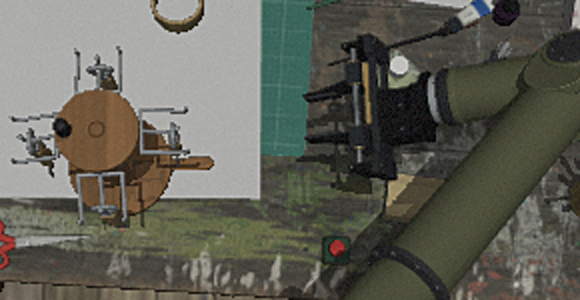

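View pics/i3s.png

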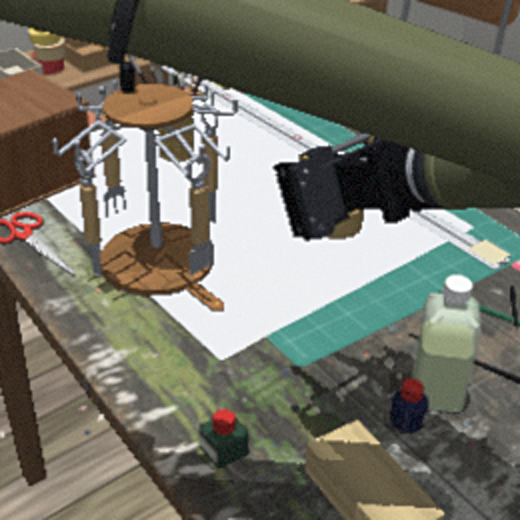

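Call:
{"api": "step_arm", "payload": {
  "motion": [
    [[0, -0.5, 0], [0, 0, -0.12], 5],
    [[0, -0.5, 0], [0, 0, -0.12], 5],
    [[0, 0, 0], [0, 0, -0.12], 5],
    [[0, 0, 0], [0, 0, 0], 5],
    [[0, 0, 0], [0, 0, 0], 5]
  ]
}}

```text
time: 22.75
ee_pos: [0.5892, -0.1876, 0.2793]
tcp_rot: [0.644, -0.296, 0.651, -0.271]
contact_force: [-0.5, 0.1, -0.8]
finger_gap: 0.0499
```

```bash
python3 - <<'E'
from h import *
st()
im=snap('top','i4');crop(im,195,140,335,245,'i4t')
ia=snap('scene','i4');crop(ia,240,110,330,250,'i4s')
b=cv2.imread('pics/top0.png');a=cv2.imread('pics/scene0.png')
def caps(I,box,f):
    h=cv2.cvtColor(I,cv2.COLOR_BGR2HSV).astype(int);m=f(h);M=np.zeros(m.shape,np.uint8);x0,y0,x1,y1=box;M[y0:y1,x0:x1]=m[y0:y1,x0:x1]
    n,l,s,c=cv2.connectedComponentsWithStats(M)
    if n<2: return None
    i=1+np.argmax(s[1:,4]);return c[i].round(2),s[i,4]
red=lambda h:((h[...,0]<8)|(h[...,0]>172))&(h[...,1]>150)&(h[...,2]>90)
wh=lambda h:(h[...,1]<30)&(h[...,2]>190)
for nm,A,B,box,f in[("a scene",a,ia,(395,260,415,285),red),("b scene",a,ia,(300,280,325,305),red),("t scene",a,ia,(418,212,442,236),wh),("a top",b,im,(378,180,398,202),red),("b top",b,im,(348,245,368,265),red),("t top",b,im,(380,152,400,172),wh)]:
    print(nm,caps(A,box,f),caps(B,box,f))
E
```

```text
t 22.75 p [ 0.5892 -0.1876  0.2793] axes xyz rows [[0.005, -0.734, -0.679], [-0.036, 0.678, -0.734], [0.999, 0.028, -0.023]] F [-0.5  0.1 -0.8] gap 0.0499 q [ 0.42  0.55  0.27  1.23 -0.7   1.88  0.66]
a scene (array([405.87, 272.87]), np.int32(71)) (array([406.33, 273.57]), np.int32(63))
b scene (array([311.53, 288.62]), np.int32(74)) (array([311.5 , 285.67]), np.int32(12))
t scene (array([429.05, 221.41]), np.int32(81)) (array([428.94, 221.46]), np.int32(87))
a top (array([387.58, 191.53]), np.int32(45)) None
b top (array([358.07, 253.56]), np.int32(45)) (array([357.5, 251.5]), np.int32(2))
t top (array([389.  , 165.43]), np.int32(7)) (array([388.58, 160.08]), np.int32(26))
```

View pics/i4t.png

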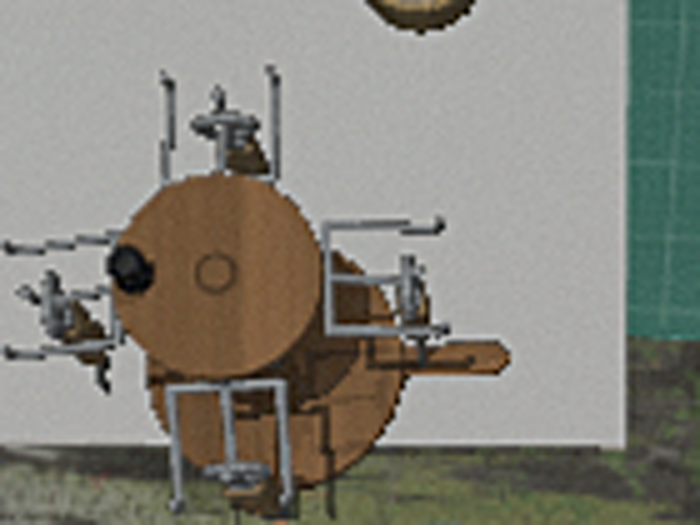

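View pics/i4s.png

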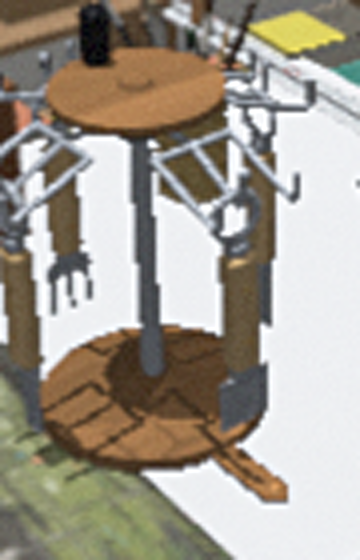

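Call:
{"api": "step_arm", "payload": {
  "motion": [
    [[0, 0, 0], [0, 0, 0], 5],
    [[0, 0, 0], [0, 0, 0], 5],
    [[0, 0, 0], [0, 0, 0], 5],
    [[0, 0, 0], [0, 0, 0], 5],
    [[0, 0, 0], [0, 0, 0], 5],
    [[0, 0, 0], [0, 0, 0], 5],
    [[0, 0, 0], [0, 0, 0], 5],
    [[0, 0, 0], [0, 0, 0], 5],
    [[0, 0, 0], [0, 0, 0], 5],
    [[0, 0, 0], [0, 0, 0], 5]
  ]
}}

```text
time: 23.85
ee_pos: [0.5879, -0.1907, 0.2739]
tcp_rot: [0.642, -0.293, 0.656, -0.269]
contact_force: [0.5, -1.1, -0.1]
finger_gap: 0.0497
```

```bash
python3 - <<'E'
from h import *
st()
p=cv2.imread('pics/scene_i4.png');n=snap('scene','i5');d=cv2.absdiff(p,n).max(2)
print('carousel diff',(d[110:250,240:330]>60).sum(),'bottles vs i4',(d[200:320,290:445]>60).sum())
t=snap('top','i5');crop(t,195,140,335,245,'i5t')
hk([(440,224),(446,330),(417,273),(326,225),(329,330)],5,(195,140))
a=cv2.imread('pics/scene0.png')
for b in((395,255,420,300),(298,280,328,315),(405,210,445,290)):
    f=lambda I:cv2.Canny(I[b[1]:b[3],b[0]:b[2]],60,150).astype(np.float32)
    print(b,cv2.phaseCorrelate(f(a),f(n)))
from cell import job_done
E
```

```text
t 23.85 p [ 0.5879 -0.1907  0.2739] axes xyz rows [[-0.005, -0.729, -0.684], [-0.038, 0.684, -0.729], [0.999, 0.022, -0.031]] F [ 0.5 -1.1 -0.1] gap 0.0497 q [ 0.43  0.56  0.27  1.24 -0.7   1.88  0.66]
carousel diff 12 bottles vs i4 58
[[0.6203, -0.0118], [0.5579, -0.0156], [0.591, 0.001], [0.6201, 0.0535], [0.5583, 0.0509]]
guards mid -89.05 perp guards -86.56 tip -87.97 0.11207222141611028 corners mid -87.93 corner perp -87.57 side wires -89.8 -90.37
(395, 255, 420, 300) ((-0.5198454975014801, 0.25360616893756216), 0.42947589704725475)
(298, 280, 328, 315) ((0.35872711251782086, 0.003127347453801832), 0.7179253092518559)
(405, 210, 445, 290) ((-0.07460651526237427, 0.05447800540290615), 0.7837694689631463)
```

View pics/scene_i5.png

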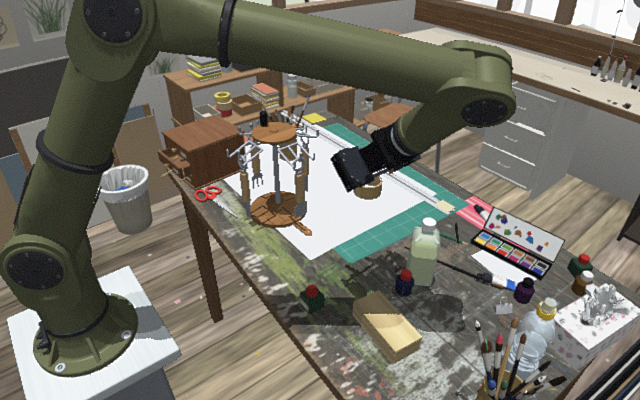

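```bash
python3 -c "
from cell import job_done
print(job_done())"
```

```text
the job is handed in; nothing more can be done
None
```

The job is handed in at about 24 s. The scraper hangs by its ring on the empty hook, with the hook over the pointer tongue, and the gripper is open and clear of everything.

**What I did**
- **Carousel:** I led the crank knob about 120° counter-clockwise until the empty hook stood over the pointer, then let go.
- **Drawing out:** I pulled the scraper out by its ring and left it flat on the table, clear of the tunnel.
- **Hanging:** I took it again by the wooden handle, passed the ring over the hook tip, tilted it upright, lowered it into the crook and released it.

**What the last checks showed**
- **Hook angle:** The pointer measures −89.0°. Two measures of the hook gave −88.0° and −89.1°. Three cruder ones, taken along the guard wires, ranged from about −86.6° to −90.4°; I put that spread down to pixel error.
- **Hanging:** The ring is seen threaded on the hook, and the scraper barely changed between two pictures about 1 s apart.
- **Bottles:** All three stand where they were to within about 0.7 pixel in the scene view. The arm hid the round ink bottle in the top view at the end, and the square bottle's cap was mostly hidden or shaded, so colour matching on those two was weaker there.
- **Close calls:** Joint 6 read 2.05, right at its limit, for a moment during the retreat. The gripper also passed close to the turps bottle. I felt no contact and the bottle has not moved.
- **Forces:** Tool-force readings at the end of each move stayed under about 7 N.

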